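# Try two cap sleeves on the gauge pins and reject the tight one

## Task

First slide both cap sleeves along their rails onto the two gauge pins, each as far as it will go without forcing it, and leave them there: one fits and goes fully home against the shoulder, the other stops part-way at the step of the pin. Then take the one that stopped short off its pin and lay it down on its side in the reject tray without dropping it, leaving the good one fully home on its pin. Do not disturb the bottle, the can or the wrench.

Things in the scene. Friction and masses are not known exactly. Their poses are not given: they have to be found in the camera images.
- gauge: twin fit gauge, fixed: grey base plate 250 x 220 x 16 mm with two like lanes. Origin at the base's underside; +x runs along the lanes away from the robot to the shoulders, y across to the left, z up. Lane centre lines at y = +70 and -70 mm; axis of pin and resting sleeve 57 mm up. A lane has two 10 mm bars as rails, 26 mm apart (centres), tops 35 mm up, from x = -120 to +85 mm.
- shoulder_left (a point): centre of the rigid shoulder disc (56 mm diameter) of the lane at y = +70 mm, on the pin's axis, at gauge x = +85 mm. The steel pin points from it along gauge -x: first 45 mm of 31 mm diameter, then a 20 mm pilot of 22 mm diameter. A fitting sleeve goes home with its open end on this shoulder: its middle at gauge x = +45 mm. A block 60 mm wide, 89 mm high stands behind.
- shoulder_right (a point): the same for the lane at y = -70 mm
- step_left (a point): centre of the pin's step from pilot to full diameter, lane at y = +70 mm, on the pin's axis, at gauge x = +40 mm. The tight sleeve goes over the pilot only and stops hard here with its open end on the step: its middle at gauge x = 0. It must be drawn back 20 mm or more before it can be lifted.
- step_right (a point): the same for the lane at y = -70 mm
- sleeve_1_center (a point): cap sleeve, bare aluminium, round: 50 mm diameter, 80 mm long, 0.2 to 0.33 kg; a flat 8 mm wall closes one end, the other is open, bore 72 mm deep. The point is its middle, on its axis; +x runs along it to the open end. It starts on the rails of one lane, closed end to the robot, open end 10 to 50 mm short of the pin, and slides along the oiled rails with 0.4 to 1.1 N when pushed on the closed end.
- sleeve_2_center (a point): cap sleeve, bare aluminium, round: 50 mm diameter, 80 mm long, 0.2 to 0.33 kg; a flat 8 mm wall closes one end, the other is open, bore 72 mm deep. The point is its middle, on its axis; +x runs along it to the open end. It starts on the rails of one lane, closed end to the robot, open end 10 to 50 mm short of the pin, and slides along the oiled rails with 0.4 to 1.1 N when pushed on the closed end.
- sleeve_1: the sleeve of sleeve_1_center, same point and axes. The two sleeves look the same outside: one has a 36 mm bore and fits, the other a 27 mm bore and does not; which is which is not told
- sleeve_2: the sleeve of sleeve_2_center, same point and axes
- reject_tray: reject tray of grey plastic, open, fixed to the bench beside the gauge: 180 mm (x) x 160 mm (y) x 35 mm high, walls and floor 5 mm thick. Origin at the centre of its underside, z up.
- oil_bottle: bystander: leave it where it stands. White plastic bottle, 60 mm diameter, 150 mm high; origin at the centre of its underside.
- can: bystander: leave it where it stands. Closed steel can, 70 mm diameter, 100 mm high; origin at the centre of its underside.
- wrench: bystander: leave it where it stands. Steel wrench, 180 mm long, lying flat; origin at its middle, underside.
There are look-alikes about, which are no part of the job. What is shaped like the sleeve_1 but orange or yellow is not meant.

How it is judged:
On the way:
1. both sleeves have been tried: at the same time one is fully home on one pin and the other stands against the step of the other pin (((y of sleeve_1_center in the frame of gauge between 0.064 and 0.076 m and z of sleeve_1_center in the frame of gauge between 0.05 and 0.064 m and x of sleeve_1_center in the frame of gauge between 0.041 and 0.049 m and y of sleeve_2_center in the frame of gauge between -0.076 and -0.064 m and z of sleeve_2_center in the frame of gauge between 0.05 and 0.064 m and x of sleeve_2_center in the frame of gauge between -0.007 and 0.007 m) or (y of sleeve_1_center in the frame of gauge between -0.076 and -0.064 m and z of sleeve_1_center in the frame of gauge between 0.05 and 0.064 m and x of sleeve_1_center in the frame of gauge between 0.041 and 0.049 m and y of sleeve_2_center in the frame of gauge between 0.064 and 0.076 m and z of sleeve_2_center in the frame of gauge between 0.05 and 0.064 m and x of sleeve_2_center in the frame of gauge between -0.007 and 0.007 m) or (y of sleeve_2_center in the frame of gauge between 0.064 and 0.076 m and z of sleeve_2_center in the frame of gauge between 0.05 and 0.064 m and x of sleeve_2_center in the frame of gauge between 0.041 and 0.049 m and y of sleeve_1_center in the frame of gauge between -0.076 and -0.064 m and z of sleeve_1_center in the frame of gauge between 0.05 and 0.064 m and x of sleeve_1_center in the frame of gauge between -0.007 and 0.007 m) or (y of sleeve_2_center in the frame of gauge between -0.076 and -0.064 m and z of sleeve_2_center in the frame of gauge between 0.05 and 0.064 m and x of sleeve_2_center in the frame of gauge between 0.041 and 0.049 m and y of sleeve_1_center in the frame of gauge between 0.064 and 0.076 m and z of sleeve_1_center in the frame of gauge between 0.05 and 0.064 m and x of sleeve_1_center in the frame of gauge between -0.007 and 0.007 m))), for 0.2 s.
At the end, for the whole second after the job is handed in: One sleeve is fully home on its pin: its middle within 4 mm of its place along the lane, 6 mm across and 7 mm in height. The other lies on its side (within 10 degrees) inside the reject tray, on its floor. Both are at rest (((y of sleeve_1_center in the frame of gauge between 0.064 and 0.076 m and z of sleeve_1_center in the frame of gauge between 0.05 and 0.064 m and x of sleeve_1_center in the frame of gauge between 0.041 and 0.049 m and linear speed of each of sleeve_1, sleeve_2 below 0.02 m/s and x of sleeve_2_center in the frame of reject_tray between -0.085 and 0.085 m and y of sleeve_2_center in the frame of reject_tray between -0.075 and 0.075 m and z of sleeve_2_center in the frame of reject_tray below 0.036 m and angle between sleeve_2_center's own x axis and vertical between 1.4 and 1.74 rad) or (y of sleeve_1_center in the frame of gauge between -0.076 and -0.064 m and z of sleeve_1_center in the frame of gauge between 0.05 and 0.064 m and x of sleeve_1_center in the frame of gauge between 0.041 and 0.049 m and linear speed of each of sleeve_1, sleeve_2 below 0.02 m/s and x of sleeve_2_center in the frame of reject_tray between -0.085 and 0.085 m and y of sleeve_2_center in the frame of reject_tray between -0.075 and 0.075 m and z of sleeve_2_center in the frame of reject_tray below 0.036 m and angle between sleeve_2_center's own x axis and vertical between 1.4 and 1.74 rad) or (y of sleeve_2_center in the frame of gauge between 0.064 and 0.076 m and z of sleeve_2_center in the frame of gauge between 0.05 and 0.064 m and x of sleeve_2_center in the frame of gauge between 0.041 and 0.049 m and linear speed of each of sleeve_2, sleeve_1 below 0.02 m/s and x of sleeve_1_center in the frame of reject_tray between -0.085 and 0.085 m and y of sleeve_1_center in the frame of reject_tray between -0.075 and 0.075 m and z of sleeve_1_center in the frame of reject_tray below 0.036 m and angle between sleeve_1_center's own x axis and vertical between 1.4 and 1.74 rad) or (y of sleeve_2_center in the frame of gauge between -0.076 and -0.064 m and z of sleeve_2_center in the frame of gauge between 0.05 and 0.064 m and x of sleeve_2_center in the frame of gauge between 0.041 and 0.049 m and linear speed of each of sleeve_2, sleeve_1 below 0.02 m/s and x of sleeve_1_center in the frame of reject_tray between -0.085 and 0.085 m and y of sleeve_1_center in the frame of reject_tray between -0.075 and 0.075 m and z of sleeve_1_center in the frame of reject_tray below 0.036 m and angle between sleeve_1_center's own x axis and vertical between 1.4 and 1.74 rad))); the robot touches nothing.
It fails at once if a sleeve is forced: more than 50 N between it and the gauge (contact force between any of sleeve_1, sleeve_2 and gauge above 50 N).
It fails at once if a sleeve is dropped or thrown: faster than 0.7 m/s (a fall of about 25 mm) while the fingers do not hold it ((linear speed of sleeve_1 above 0.7 m/s and contact force between the fingers and sleeve_1 below 0.1 N) or (linear speed of sleeve_2 above 0.7 m/s and contact force between the fingers and sleeve_2 below 0.1 N)).
It fails at once if the bottle, the can or the wrench is moved more than 25 mm (distance of any of oil_bottle, can, wrench from where it was at the start of the episode above 0.025 m).
It also fails if it takes over 66 s, if anything falls off the work surface, if the arm or the gripper's body presses on something with over 40 N, if the wrist force passes 120 N, or if a joint passes its speed limit or range.

## Robot

A 6-joint arm with a two-finger parallel gripper is mounted at the origin on the work surface. World frame = base frame: x ahead of the robot, y to its left, z up, the work surface at z = 0. Lengths are in m, angles in rad, forces in N, time in s.
With the tool pointing down it reaches from about 0.2 to 0.875 m from the base axis. Payload 3.4 kg.
Tool frame: the origin (TCP) lies on the centre line of the jaws, within the pads' length; the fingertips stand 8 mm ahead of it and the grasp point (between the pads) lies 11 mm behind it; y points along the fingers, z is the direction in which the jaws open and shut, and the axes are right-handed (so a half turn about y gives the same grasp; the last joint's range is limited). The gripper opens to 94 mm and grips with 3 to 60 N. Pads are 16 mm wide; open, the fingers measure 119 mm over their backs; the gripper's body (75 mm by 177 mm) begins 78 mm behind the grasp point.
Start: joints at [-1.265, 0.276, 1.505, -0, 1.361, -0.121], TCP at [0.238, -0.523, 0.213] pointing down, gripper open.
Joint ranges: [-2.89, 2.89], [-0.75, 2.08], [0.22, 2.7], [-1.18, 4.32], [0.11, 2.71], [-2.7, 2.7]. Speed limits (rad/s): [2.57, 2.57, 3.14, 3.14, 3.14, 3.14].

## Interface

Orientations are given as a unit quaternion [w, x, y, z].
In Python, from plant import readout, grab_frame, robot gives the robot as it stands.
- The arm moves only by the tool servo_tool, never from a script. Its argument "series" is a list of rows, each an object of numbers: "dx", "dy", "dz": the shift along the tool's x, y, z scaled (see below); "wx", "wy", "wz": the turn, a rotation vector about the tool's x, y, z scaled (see below). A call has 1 to 5 rows; each row is the pose to reach, as a shift and turn from the pose commanded when the call began, along the tool's axes at that moment; what a row does not reach only later rows make up. The controller multiplies each number of a shift by 300 mm and each number of a turn by 2 rad. A row lasts 1/8 s, in which the tool goes at most 62.5 mm and 10.7 degrees, less where a joint would pass 70% of its speed; a pose out of reach is approached as far as the arm can. A call with a number of a shift or a turn outside -1 to 1 is refused whole. A call with a gripper value outside its range is refused whole. "grip" is the opening, from -1 (shut) to 1 (fully open), so that 0 is half open, set as the call begins (left out, the last holds). The fingers move at their own pace and stop on an object; "newtons" is the grip in N (left out, the last holds). Time passes only in rows, so rows that repeat a pose let the fingers close. It gives the time, the measured TCP pose, the force and the opening at its end, in the units of the state.
- readout.sense(): the state, without advancing time (a new reading comes with each control period).
- grab_frame(name): name is "scene" or "top" or "wrist"; returns a dict with "color" (384x512x3 uint8, red, green, blue), "fx", "fy", "cx", "cy" (pixels), "dist_coeffs" ([k1, k2, p1, p2, k3] as OpenCV has them; the pictures are not rectified), "extrinsics" (4x4, takes a point from world to camera coordinates). Camera axes: x right, y up, looking along -z (the intrinsics and any distortion apply to the point x, -y, -z); pixel columns grow to the right and rows downward; lengths in m; the calibration is good to about 2 mm. A picture is of the moment at which its call begins. There is no depth.
- robot.sign_off(): hands the job in, once; it reports no verdict.
The state is a dict: "t": time; "joint_pos": joint angles; "qvel": joint speeds; "effort": joint torques, N m; "position": TCP position; "eef_rot": TCP orientation; "ft_force": force on the tool from outside, world axes, zero at the start; "wrist_torque": the same for the moment, N m; "gripper_width": finger opening in m.
Only numpy, scipy, OpenCV 4.12 (cv2) and the standard library are available. Lean on these libraries where they do the work, as an engineer would, in place of code of your own. Each camera call takes 0.05 s, during which the arm holds its last target.

## Working session

There is one attempt and no reset: what is moved stays moved. The work goes in short steps, Python scripts to look and compute and a tool call to move; the robot and the scene stay as the last step left them, time stands still between calls to the robot, and variables do not carry over. Pictures are saved under pics/ and viewed, and the job is handed in when it is done.

Besides the shell and the picture viewer there is one more tool, called after "Emit:" as name(argument=value, ...), one argument or row to a line, values as JSON. servo_tool: Moves the arm, as the interface text tells. Its arguments: {"type":"object","properties":{"series":{"type":"array"},"grip":{"type":"number"},"newtons":{"type":"number"}},"required":["series"]}

```bash
ls; mkdir -p pics
python3 - <<'E'
from plant import readout, grab_frame, robot
import cv2
print(readout.sense())
for n in ["scene","top","wrist"]:
    f=grab_frame(n)
    cv2.imwrite(f"pics/{n}0.png",f["color"][:,:,::-1])
    print(n,f["fx"],f["fy"],f["cx"],f["cy"],f["dist_coeffs"],f["extrinsics"])
E
```

```text
pics
{'t': 0.0, 'joint_pos': array([-1.26499288e+00,  2.76598560e-01,  1.50606999e+00, -3.37093766e-05,
        1.36070809e+00, -1.20999519e-01]), 'qvel': array([ 0.00036219, -0.00143983,  0.00116426,  0.00133687, -0.0004708 ,
       -0.00137628]), 'effort': array([-1.19037148e-03, -4.04586911e+01, -2.37229800e+01,  7.01991445e-02,
        3.42473492e-02, -1.33770864e-04]), 'position': array([ 0.23785089, -0.52291498,  0.21262787]), 'eef_rot': array([ 0.1496875 , -0.1498271 ,  0.69169307, -0.69043913]), 'ft_force': array([ 0.85697689,  0.51667598, -0.5578595 ]), 'wrist_torque': array([-0.04662918, -0.0425616 , -0.00620387]), 'gripper_width': 0.09396334396822704}
scene 371.0681775643832 371.0681775643832 251.1663739389666 193.90228699761462 [0.03374387 0.         0.         0.         0.        ] [[ 0.29893935  0.95426628  0.00333573 -0.16920809]
 [-0.73690187  0.22862265  0.63616611  0.3615301 ]
 [ 0.60630924 -0.19263319  0.77154492 -1.60973849]
 [ 0.          0.          0.          1.        ]]
top 485.73165872552744 485.73165872552744 272.11855294207913 192.80201119473278 [-0.19404301  0.          0.          0.          0.        ] [[-0.00503563 -0.9999851  -0.00210984  0.01386893]
 [ 0.99465111 -0.00522642  0.10315934 -0.56435453]
 [-0.10316883 -0.00157909  0.99466261 -1.46212415]
 [ 0.          0.          0.          1.        ]]
wrist 295.49328052187644 295.49328052187644 253.2021958432962 193.77541540369535 [-0.05020291  0.          0.          0.          0.        ] [[ 0.41340204 -0.91054757 -0.00137351 -0.57418789]
 [ 0.88103443  0.40038267 -0.25193659  0.02547498]
 [ 0.22995017  0.10294099  0.96774277 -0.39193274]
 [ 0.          0.          0.          1.        ]]
```

View pics/top0.png

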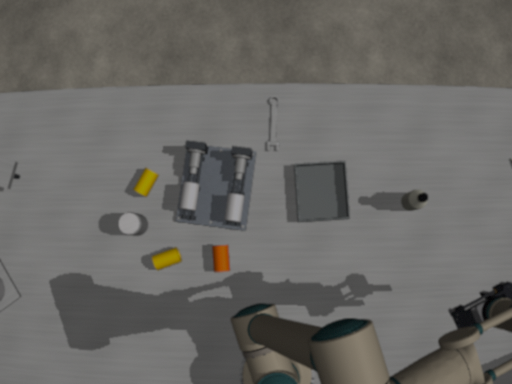

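View pics/scene0.png

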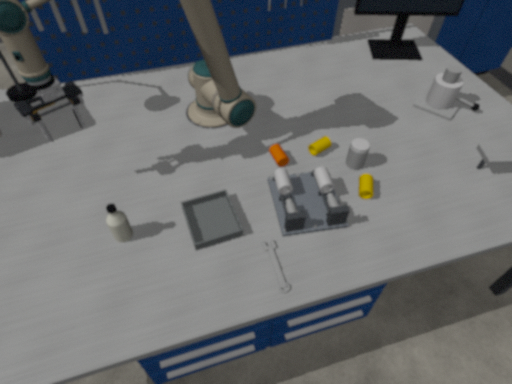

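The top view shows the gauge at about (215,188) with white sleeves at (190,195) and (235,208). The tray is at (321,192), the wrench at (272,125), the bottle at (415,200) and the can at (130,224). Orange and yellow decoys lie at (221,258), (147,182) and (166,259).

Run:
```python
import cv2
a=cv2.imread("pics/top0.png")[120:280,110:270]
a=cv2.convertScaleAbs(a,alpha=1.5,beta=10)
cv2.imwrite("pics/topc.png",cv2.resize(a,None,fx=3.75,fy=3.75,interpolation=cv2.INTER_CUBIC))
a=cv2.imread("pics/top0.png")[150:230,280:360]
a=cv2.convertScaleAbs(a,alpha=1.5,beta=10)
cv2.imwrite("pics/topd.png",cv2.resize(a,None,fx=6,fy=6,interpolation=cv2.INTER_CUBIC))
a=cv2.imread("pics/scene0.png")[130:250,250:380]
cv2.imwrite("pics/scenec.png",cv2.resize(a,None,fx=5,fy=5,interpolation=cv2.INTER_CUBIC))
```

```text
(no output)
```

View pics/topc.png

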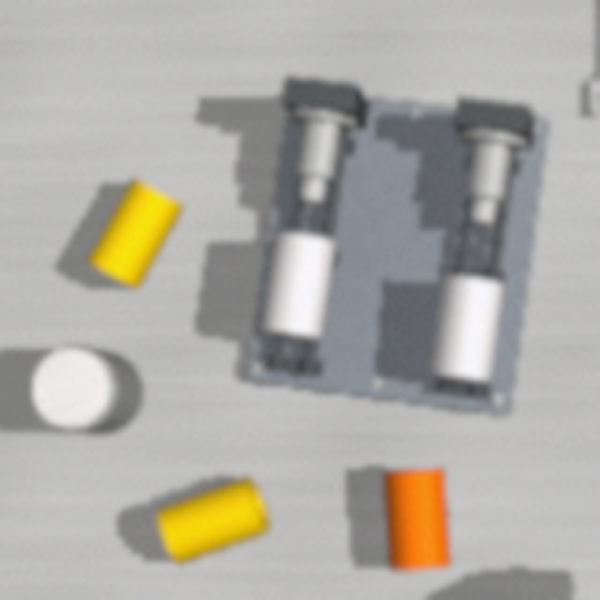

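View pics/topd.png

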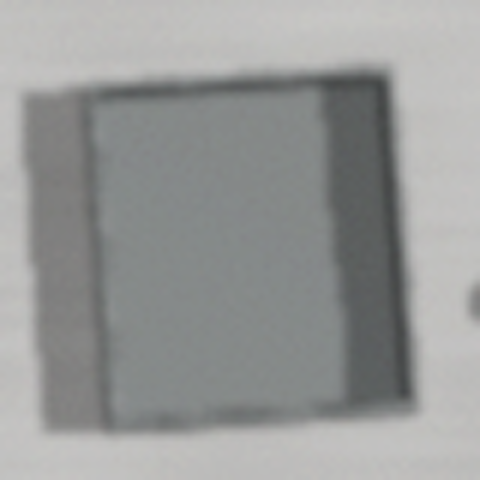

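View pics/scenec.png

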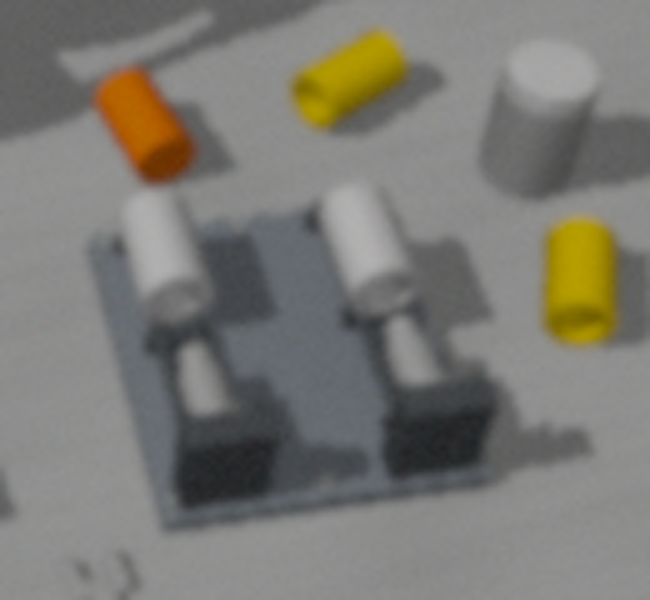

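```bash
cat > h.py <<'E'
import numpy as np, cv2
from plant import readout, grab_frame, robot
from scipy.optimize import least_squares
from scipy.spatial.transform import Rotation as R
def cam(f): return dict(K=np.array([[f["fx"],0,f["cx"]],[0,f["fy"],f["cy"]],[0,0,1.]]),d=np.array(f["dist_coeffs"],float),E=np.array(f["extrinsics"],float))
F=np.diag([1,-1,-1.])
def proj(c,P):
    P=np.atleast_2d(np.array(P,float)); X=(P@c["E"][:3,:3].T+c["E"][:3,3])@F
    return cv2.projectPoints(X.reshape(-1,1,3),np.zeros(3),np.zeros(3),c["K"],c["d"])[0].reshape(-1,2)
def back(c,uv,z):
    uv=np.atleast_2d(np.array(uv,float)); n=cv2.undistortPoints(uv.reshape(-1,1,2),c["K"],c["d"]).reshape(-1,2)
    D=np.c_[n,np.ones(len(n))]@F@c["E"][:3,:3]; C=-c["E"][:3,:3].T@c["E"][:3,3]
    return C+D*((z-C[2])/D[:,2])[:,None]
def tf(g,P): # g=(x,y,yaw)
    P=np.atleast_2d(P); c,s=np.cos(g[2]),np.sin(g[2])
    return np.c_[g[0]+c*P[:,0]-s*P[:,1],g[1]+s*P[:,0]+c*P[:,1],P[:,2]]
def crop(u,x0,y0,k): return (np.array(u,float)+.5)/k-.5+[x0,y0]
def st():
    s=readout.sense(); Rm=R.from_quat(s["eef_rot"][[1,2,3,0]]).as_matrix()
    print("t",s["t"],"pos",s["position"].round(4),"q",s["joint_pos"].round(3),"F",s["ft_force"].round(2),"w",round(s["gripper_width"],4)); print(Rm.round(4)); return s,Rm
E
python3 - <<'E'
from h import *
c=cam(grab_frame("top")); cs=cam(grab_frame("scene"))
uv=crop([[240,378],[510,413],[550,118]],110,120,3.75)
M=np.array([[-125,110,16],[-125,-110,16],[125,-110,16]])/1e3
W=back(c,uv,.016); print(W, [np.linalg.norm(W[0]-W[1]),np.linalg.norm(W[2]-W[1])])
g=least_squares(lambda g:(proj(c,tf(g,M))-uv).ravel(),[.6,.1,0]).x
print("gauge",g,(proj(c,tf(g,M))-uv).round(2).tolist())
# sleeves
for nm,q in {"L":[[278,232],[335,236],[263,328],[322,337]],"R":[[446,275],[502,278],[436,373],[494,381]]}.items():
    S=back(c,crop(q,110,120,3.75),.057); ctr=S.mean(0); d=ctr[:2]-g[:2]
    print(nm,S.round(4).tolist(),ctr,"gauge frame",(np.cos(g[2])*d[0]+np.sin(g[2])*d[1],-np.sin(g[2])*d[0]+np.cos(g[2])*d[1]))
t=crop([[22,90],[392,70],[418,410],[45,430]],280,150,6)
T=back(c,t,.035);print("tray",T.round(4).tolist(),T.mean(0),np.linalg.norm(np.diff(T,axis=0),axis=1))
# overlay in both
pts=[[x,y,16e-3] for x in(-.125,.125) for y in(-.11,.11)]
pts+=[[.085,y,.057] for y in(.07,-.07)]+[[.04,y,.057] for y in(.07,-.07)]+[[.085,y+s*.03,.089] for y in(.07,-.07) for s in (1,-1)]
for n,cc,(x0,y0,w,h,k) in (("top",c,(160,130,100,110,5)),("scene",cs,(260,160,100,80,7))):
    im=cv2.imread(f"pics/{n}0.png")[y0:y0+h,x0:x0+w]; im=cv2.resize(im,None,fx=k,fy=k,interpolation=cv2.INTER_CUBIC)
    for p in proj(cc,tf(g,np.array(pts))): cv2.circle(im,tuple(int(v) for v in (p-[x0,y0]+.5)*k),3,(0,0,255),-1)
    cv2.imwrite(f"pics/ov_{n}.png",im)
E
```

```text
[[0.48106356 0.31749088 0.016     ]
 [0.45179667 0.09310687 0.016     ]
 [0.6973083  0.0598498  0.016     ]] [np.float64(0.22628463074872285), np.float64(0.2477538994642674)]
gauge [ 0.58981504  0.18719968 -0.14130783] [[1.2, -0.16], [-0.91, 0.4], [-0.27, -0.24]]
L [[0.5975, 0.2795, 0.057], [0.5939, 0.2327, 0.057], [0.5195, 0.2907, 0.057], [0.5121, 0.2424, 0.057]] [0.55575039 0.2613167  0.057     ] gauge frame (np.float64(-0.04416360506736282), np.float64(0.06858066870633125))
R [[0.5617, 0.1424, 0.057], [0.5591, 0.0972, 0.057], [0.4829, 0.1501, 0.057], [0.4763, 0.1036, 0.057]] [0.51998439 0.12332141 0.057     ] gauge frame (np.float64(-0.060138127175305645), np.float64(-0.07307638645332824))
tray [[0.651, -0.0238, 0.035], [0.6608, -0.2148, 0.035], [0.4854, -0.2245, 0.035], [0.4766, -0.0341, 0.035]] [ 0.56843074 -0.1242928   0.035     ] [0.19129018 0.17567815 0.19055998]
```

View pics/ov_top.png

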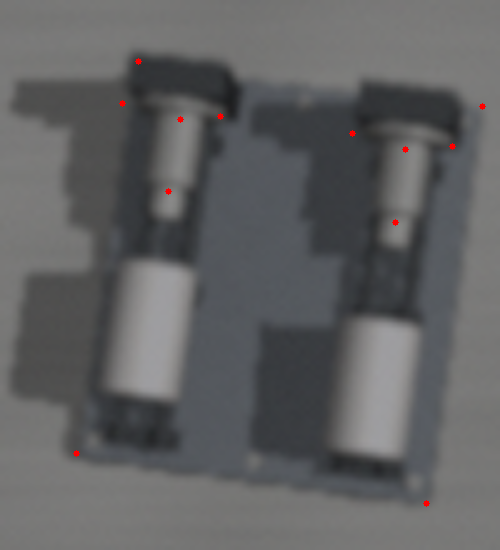

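View pics/ov_scene.png

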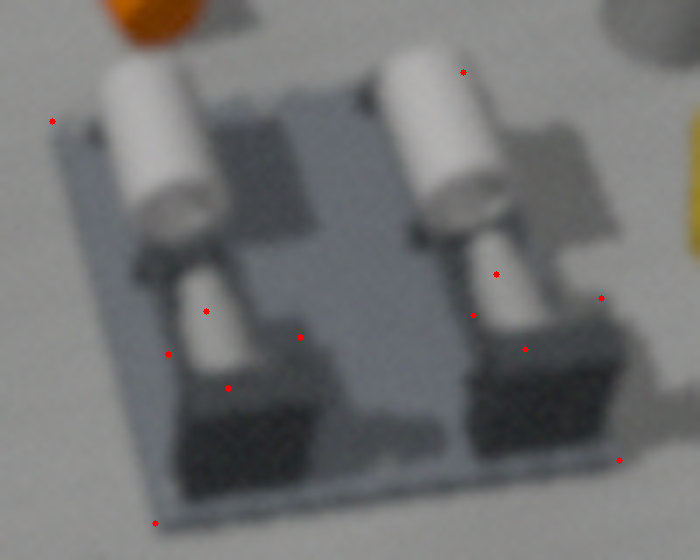

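Run:
```python
from h import *
c=cam(grab_frame("top"))
t=crop([[90,90],[390,72],[416,410],[108,430]],280,150,6)
T=back(c,t,.035);print("tray",T.round(4).tolist(),T.mean(0),np.linalg.norm(np.diff(T,axis=0),axis=1), np.arctan2(*(T[0]-T[3])[1::-1]))
s,Rm=st()
E=np.array(grab_frame("wrist")["extrinsics"]); C=-E[:3,:3].T@E[:3,3]
print("cam in tool",Rm.T@(C-s["position"])); print("cam axes in tool (cols x,y,z)",(Rm.T@E[:3,:3].T).round(3))
```

```text
tray [[0.6508, -0.0587, 0.035], [0.6597, -0.2137, 0.035], [0.4854, -0.2235, 0.035], [0.4764, -0.0661, 0.035]] [ 0.56808328 -0.14048897  0.035     ] [0.15531588 0.17462923 0.15761927] 0.04254215830659549
t 0.3 pos [ 0.238  -0.5233  0.2132] q [-1.265  0.276  1.505 -0.     1.361 -0.121] F [ 0.15 -1.09 -0.99] w 0.094
[[-9.103e-01 -2.000e-04  4.140e-01]
 [-4.140e-01  5.000e-04 -9.103e-01]
 [-0.000e+00 -1.000e+00 -6.000e-04]]
cam in tool [-7.37162049e-02 -1.72199348e-01 -2.66682499e-05]
cam axes in tool (cols x,y,z) [[ 0.001 -0.968 -0.252]
 [-0.     0.252 -0.968]
 [ 1.     0.001 -0.   ]]
```

View pics/wrist0.png

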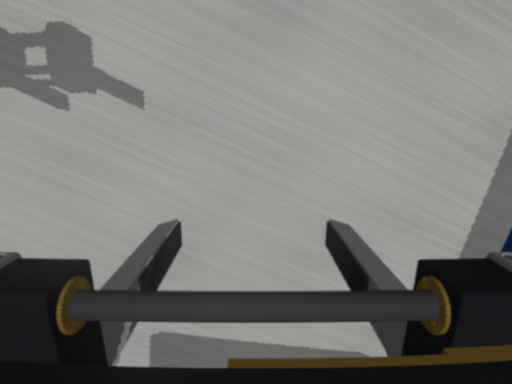

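The tray measures 157 x 175 mm against 160 x 180 nominal, which is plausible, with its centre at about (0.568, -0.140). I'll move to a hover over the gauge for a close look with the wrist camera.

Emit:
servo_tool(
  series=[
    {"dx": -0.12, "dz": -0.12, "dy": -0.03},
    {"dx": -0.25, "dz": -0.25, "dy": -0.06},
    {"dx": -0.38, "dz": -0.38, "dy": -0.1},
    {"dx": -0.5, "dz": -0.5, "dy": -0.13},
    {"dx": -0.62, "dz": -0.62, "dy": -0.15},
  ],
)

```text
schema error: expected keys dx, dy, dz, wx, wy, wz
```

Emit:
servo_tool(
  series=[
    {"dx": -0.12, "dz": -0.12, "wy": 0.05},
    {"dx": -0.25, "dz": -0.25, "wy": 0.12},
    {"dx": -0.38, "dz": -0.38, "wy": 0.18},
    {"dx": -0.5, "dz": -0.5, "wy": 0.24},
    {"dx": -0.62, "dz": -0.62, "wy": 0.284},
  ],
)

```text
schema error: expected keys dx, dy, dz, wx, wy, wz
```

Run:
```python
from h import *
s,Rm=st(); print(Rm.T@(np.array([.511,.198,.26])-s["position"])/.3)
```

```text
t 0.35 pos [ 0.238  -0.5233  0.2133] q [-1.265  0.276  1.505 -0.     1.361 -0.121] F [-0.52 -0.21 -0.07] w 0.094
[[-9.103e-01 -1.000e-04  4.140e-01]
 [-4.140e-01  3.000e-04 -9.103e-01]
 [-0.000e+00 -1.000e+00 -3.000e-04]]
[-1.82375599 -0.15507176 -1.81212042]
```

Emit:
servo_tool(
  series=[
    {"dx": -0.12, "dy": -0.03, "dz": -0.12, "wx": 0, "wy": 0, "wz": 0},
    {"dx": -0.25, "dy": -0.06, "dz": -0.25, "wx": 0, "wy": 0, "wz": 0},
    {"dx": -0.38, "dy": -0.1, "dz": -0.38, "wx": 0, "wy": 0, "wz": 0},
    {"dx": -0.5, "dy": -0.13, "dz": -0.5, "wx": 0, "wy": 0, "wz": 0},
    {"dx": -0.62, "dy": -0.15, "dz": -0.62, "wx": 0, "wy": 0, "wz": 0},
  ],
)

```text
t: 0.98
position: [0.3309, -0.2757, 0.2591]
eef_rot: [-0.15, 0.149, -0.691, 0.691]
ft_force: [0.8, -0.9, 0.2]
gripper_width: 0.0944
```

Emit:
servo_tool(
  series=[
    {"dx": -0.12, "dy": 0, "dz": -0.12, "wx": 0, "wy": 0.05, "wz": 0},
    {"dx": -0.25, "dy": 0, "dz": -0.25, "wx": 0, "wy": 0.12, "wz": 0},
    {"dx": -0.38, "dy": 0, "dz": -0.38, "wx": 0, "wy": 0.18, "wz": 0},
    {"dx": -0.5, "dy": 0, "dz": -0.5, "wx": 0, "wy": 0.24, "wz": 0},
    {"dx": -0.62, "dy": 0, "dz": -0.62, "wx": 0, "wy": 0.284, "wz": 0},
  ],
)

```text
t: 1.6
position: [0.4231, -0.0292, 0.2587]
eef_rot: [0.051, -0.051, -0.705, 0.705]
ft_force: [0.3, 0.5, 0.4]
gripper_width: 0.094
```

Run:
```python
from h import *
s,Rm=st(); print(Rm.T@(np.array([.511,.198,.26])-s["position"])/.3)
```

```text
t 1.6 pos [ 0.4231 -0.0292  0.2587] q [-0.233  0.018  1.709 -0.     1.413  1.482] F [0.25 0.53 0.35] w 0.094
[[-9.896e-01  1.100e-03 -1.437e-01]
 [ 1.437e-01 -5.000e-04 -9.896e-01]
 [-1.100e-03 -1.000e+00  3.000e-04]]
[-0.18129527 -0.00425195 -0.79145794]
```

Emit:
servo_tool(
  series=[
    {"dx": -0.04, "dy": 0, "dz": -0.16, "wx": 0, "wy": 0, "wz": 0},
    {"dx": -0.08, "dy": 0, "dz": -0.34, "wx": 0, "wy": 0, "wz": 0},
    {"dx": -0.12, "dy": 0, "dz": -0.5, "wx": 0, "wy": 0, "wz": 0},
    {"dx": -0.15, "dy": 0, "dz": -0.66, "wx": 0, "wy": 0, "wz": 0},
    {"dx": -0.18, "dy": 0, "dz": -0.79, "wx": 0, "wy": 0, "wz": 0},
  ],
  grip=-1,
  newtons=20,
)

```text
t: 2.22
position: [0.5098, 0.1982, 0.2584]
eef_rot: [-0.049, 0.05, 0.705, -0.705]
ft_force: [0.4, -0.3, -0.3]
gripper_width: 0.0476
```

Emit:
servo_tool(
  series=[
    {"dx": 0, "dy": 0, "dz": 0, "wx": 0, "wy": 0, "wz": 0},
    {"dx": 0, "dy": 0, "dz": 0, "wx": 0, "wy": 0, "wz": 0},
  ],
)

```text
t: 2.48
position: [0.509, 0.1957, 0.2582]
eef_rot: [0.05, -0.049, -0.705, 0.706]
ft_force: [-0.7, -0.2, 1.2]
gripper_width: 0.027
```

Run:
```python
from h import *
s,Rm=st(); f=grab_frame("wrist"); np.save("w1.npy",f["color"]); 
import pickle; pickle.dump(cam(f),open("w1.pkl","wb"))
im=cv2.convertScaleAbs(f["color"][:,:,::-1],alpha=1.3)
cv2.imwrite("pics/w1.png",cv2.resize(im,None,fx=1.5,fy=1.5,interpolation=cv2.INTER_CUBIC))
```

```text
t 2.475 pos [0.509  0.1957 0.2582] q [ 2.400e-01  2.100e-01  1.486e+00 -1.000e-03  1.447e+00  1.952e+00] F [-0.71 -0.25  1.23] w 0.027
[[-9.901e-01 -8.000e-04 -1.404e-01]
 [ 1.404e-01 -1.000e-03 -9.901e-01]
 [ 7.000e-04 -1.000e+00  1.100e-03]]
```

View pics/w1.png

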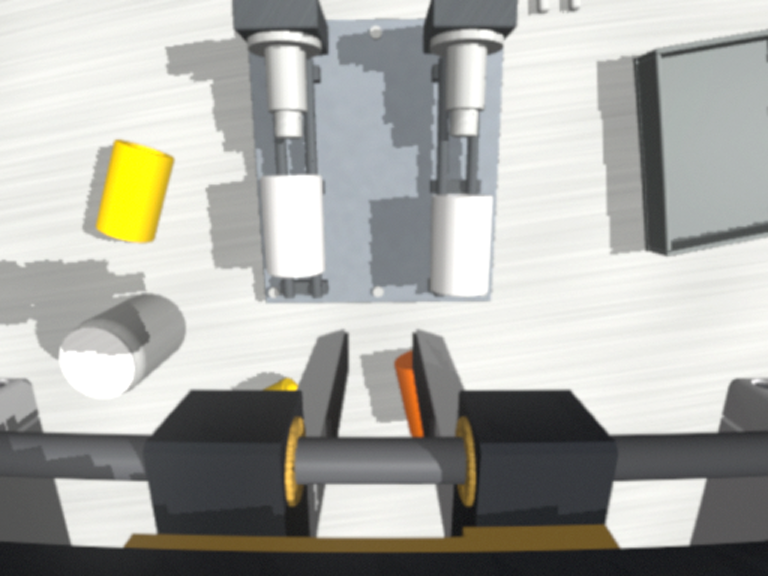

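The wrist view shows the whole gauge. Pin pilots end at about (288,135) and (462,134), the sleeve far ends are at y of about 175 and 195, and the base front edge is at y of about 302. I'll enlarge it for precise pixels.

Run:
```python
from h import *
im=np.load("w1.npy")[:,:,::-1]
a=im[0:110,150:350]; b=im[105:210,150:350]
for n,x in(("w1a",a),("w1b",b)):
    cv2.imwrite(f"pics/{n}.png",cv2.resize(x,None,fx=4,fy=4,interpolation=cv2.INTER_CUBIC))
```

```text
(no output)
```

View pics/w1a.png

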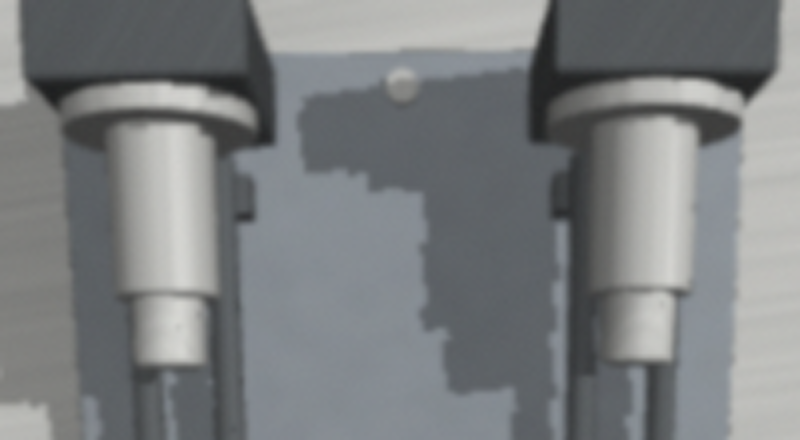

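View pics/w1b.png

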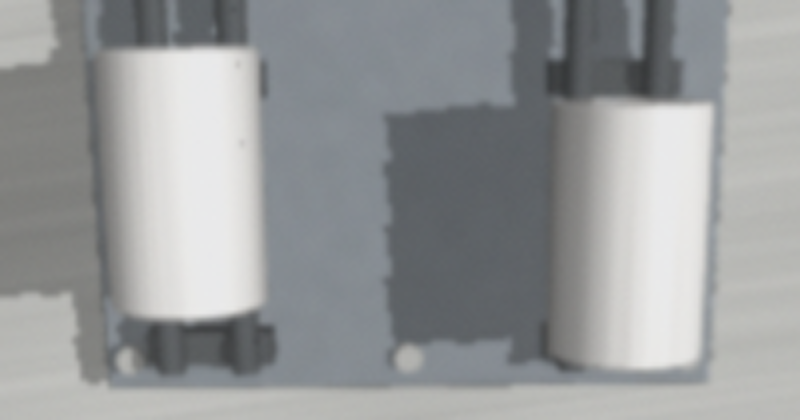

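Run:
```python
from h import *
import pickle; c=pickle.load(open("w1.pkl","rb"))
A=lambda p:crop(p,150,0,4); B=lambda p:crop(p,150,105,4)
uv=np.vstack([B([[110,385],[708,383]]),A([[119,292],[218,292],[590,290],[690,290],[136,363],[206,363],[606,360],[676,360]])])
M=np.array([[-125,110,16],[-125,-110,16],[40,85.5,57],[40,54.5,57],[40,-54.5,57],[40,-85.5,57],[20,81,57],[20,59,57],[20,-59,57],[20,-81,57]])/1e3
r=least_squares(lambda g:(proj(c,tf(g,M))-uv).ravel(),[.59,.187,-.14]);g=r.x
print("gauge",g); print((proj(c,tf(g,M))-uv).round(1).tolist())
def ing(P):
    d=np.atleast_2d(P)[:,:2]-g[:2]; cs,sn=np.cos(g[2]),np.sin(g[2]); return np.c_[cs*d[:,0]+sn*d[:,1],-sn*d[:,0]+cs*d[:,1]]
# back edge
print("back edge (expect x .125)",ing(back(c,A([[275,52],[530,48]]),.016)))
for n,q in {"L":[[96,55],[258,53],[122,300],[265,300]],"R":[[555,102],[713,102],[552,350],[702,350]]}.items():
    print(n,ing(back(c,B(q),.057)).round(4).tolist())
# axis points: closed end top edge z=.082 mid & far end
print("near top/ far top x at z .082", ing(back(c,B([[192,318],[178,46],[628,368],[634,98]]),.082)))
np.save("g.npy",g)
```

```text
gauge [ 0.59348843  0.18642098 -0.13662248]
[[-0.7, -3.0], [0.6, -3.3], [-0.2, 0.9], [1.0, 0.5], [-0.5, 0.6], [0.4, 0.6], [0.2, 0.6], [0.9, 0.3], [-1.2, 0.6], [-0.5, 0.6]]
back edge (expect x .125) [[ 0.11887005  0.04104189]
 [ 0.11964124 -0.03999871]]
L [[-0.0122, 0.0955], [-0.0121, 0.0455], [-0.0893, 0.0924], [-0.0896, 0.046]]
R [[-0.0273, -0.0461], [-0.0274, -0.0953], [-0.1067, -0.047], [-0.107, -0.0962]]
near top/ far top x at z .082 [[-0.08974558  0.06512957]
 [-0.00986231  0.06518304]
 [-0.10612006 -0.06741674]
 [-0.02516976 -0.06600185]]
```

Run:
```python
from h import *
import pickle; c=pickle.load(open("w1.pkl","rb"))
A=lambda p:crop(p,150,0,4); B=lambda p:crop(p,150,105,4)
uv=np.vstack([B([[110,385],[708,383]]),A([[119,292],[218,292],[590,290],[690,290],[136,363],[206,363],[606,360],[676,360]]),A([[275,52],[530,48]])])
M=np.array([[-125,110,16],[-125,-110,16],[40,85.5,57],[40,54.5,57],[40,-54.5,57],[40,-85.5,57],[20,81,57],[20,59,57],[20,-59,57],[20,-81,57],[125,40,16],[125,-40,16]])/1e3
def res(p):
    m=M.copy(); m[[0,1,10,11],0]+=p[3]; e=(proj(c,tf(p[:3],m))-uv); e[10:,0]=0; return e.ravel()
r=least_squares(res,[.59,.187,-.14,0]);g=r.x[:3]
print("gauge",r.x); print(res(r.x).reshape(-1,2).round(1).tolist())
def ing(P):
    d=np.atleast_2d(P)[:,:2]-g[:2]; cs,sn=np.cos(g[2]),np.sin(g[2]); return np.c_[cs*d[:,0]+sn*d[:,1],-sn*d[:,0]+cs*d[:,1]]
for n,q in {"L":[[96,55],[258,53],[122,300],[265,300]],"R":[[555,102],[713,102],[552,350],[702,350]]}.items():
    print(n,ing(back(c,B(q),.057)).round(4).tolist())
print("near top/ far top x at z .082", ing(back(c,B([[192,318],[178,46],[628,368],[634,98]]),.082)))
np.save("g.npy",g)
s,Rm=st()
for y in (-.07,.07):
    P=tf(g,[[-.14,y,.06]])[0]; print("target",P, "shift/.3",Rm.T@(P-s["position"])/.3)
print("turn", g[2]-np.arctan2(-Rm[1,0],-Rm[0,0]))
```

```text
gauge [ 0.59416622  0.18632769 -0.13627565 -0.00607409]
[[-0.4, 0.6], [0.4, 0.3], [-0.2, 0.3], [0.9, -0.1], [-0.5, -0.1], [0.5, 0.0], [0.2, -0.0], [0.9, -0.2], [-1.2, -0.0], [-0.5, -0.0], [0.0, -0.6], [0.0, 0.0]]
L [[-0.0128, 0.0955], [-0.0128, 0.0455], [-0.0899, 0.0924], [-0.0902, 0.0461]]
R [[-0.028, -0.0461], [-0.0281, -0.0953], [-0.1074, -0.047], [-0.1077, -0.0961]]
near top/ far top x at z .082 [[-0.09040716  0.06516103]
 [-0.01052388  0.0651868 ]
 [-0.10682761 -0.06737959]
 [-0.02587683 -0.06599277]]
t 2.525 pos [0.509  0.1953 0.2584] q [ 2.390e-01  2.090e-01  1.486e+00 -1.000e-03  1.447e+00  1.952e+00] F [-0.17  0.3  -0.3 ] w 0.0237
[[-9.900e-01 -5.000e-04 -1.413e-01]
 [ 1.413e-01 -8.000e-04 -9.900e-01]
 [ 4.000e-04 -1.000e+00  9.000e-04]]
target [0.44595438 0.13599627 0.06      ] shift/.3 [0.17994276 0.66160214 0.22492303]
target [0.46497398 0.27469831 0.06      ] shift/.3 [ 0.1824859   0.66118102 -0.24173651]
turn 0.005449599658966298
```

Dropping the assumption that the base is centred on the origin gives a sub-pixel fit of the pins. The gauge is at (0.594, 0.186), yaw -0.136. The closed ends are at gauge x of -0.090 (left) and -0.107 (right). I'll lower the closed fingers behind the right sleeve.

Emit:
servo_tool(
  series=[
    {"dx": 0.14, "dy": 0.05, "dz": 0.12, "wx": 0, "wy": -0.003, "wz": 0},
    {"dx": 0.18, "dy": 0.18, "dz": 0.22, "wx": 0, "wy": -0.003, "wz": 0},
    {"dx": 0.18, "dy": 0.36, "dz": 0.225, "wx": 0, "wy": -0.003, "wz": 0},
    {"dx": 0.18, "dy": 0.54, "dz": 0.225, "wx": 0, "wy": -0.003, "wz": 0},
    {"dx": 0.18, "dy": 0.66, "dz": 0.225, "wx": 0, "wy": -0.003, "wz": 0},
  ],
  grip=-1,
)

```text
t: 3.15
position: [0.445, 0.1354, 0.059]
eef_rot: [0.049, -0.048, -0.705, 0.706]
ft_force: [-0.0, 0.5, 0.4]
gripper_width: 0.0001
```

```bash
cat >> h.py <<'E'
def rep(pic=None,tgt=None):
    g=np.load("g.npy"); s,Rm=st(); d=s["position"][:2]-g[:2]; cs,sn=np.cos(g[2]),np.sin(g[2])
    print("TCP gauge",np.round([cs*d[0]+sn*d[1],-sn*d[0]+cs*d[1],s["position"][2]],4),"turn",round(g[2]-np.arctan2(-Rm[1,0],-Rm[0,0]),4))
    F=s["ft_force"]; print("F gauge",np.round([cs*F[0]+sn*F[1],-sn*F[0]+cs*F[1],F[2]],2))
    if tgt is not None:
        P=tf(g,[tgt])[0]; print("shift/.3",(Rm.T@(P-s["position"])/.3).round(4))
    if pic:
        f=grab_frame("wrist"); im=cv2.convertScaleAbs(f["color"][:,:,::-1],alpha=1.2)
        cv2.imwrite(f"pics/{pic}.png",cv2.resize(im,None,fx=1.5,fy=1.5,interpolation=cv2.INTER_CUBIC)); np.save(pic+".npy",f["color"])
        import pickle; pickle.dump(cam(f),open(pic+".pkl","wb"))
E
python3 -c "
from h import *
rep('w2',[-.125,-.07,.06])"
```

```text
t 3.15 pos [0.445  0.1354 0.059 ] q [ 0.146  0.261  1.962 -0.     0.919  1.854] F [-0.04  0.53  0.43] w 0.0001
[[-9.906e-01 -1.400e-03 -1.369e-01]
 [ 1.369e-01 -6.000e-04 -9.906e-01]
 [ 1.300e-03 -1.000e+00  8.000e-04]]
TCP gauge [-0.1409 -0.0707  0.059 ] turn 0.0011
F gauge [-0.11  0.52  0.43]
shift/.3 [-0.053  -0.0035 -0.0025]
```

View pics/w2.png

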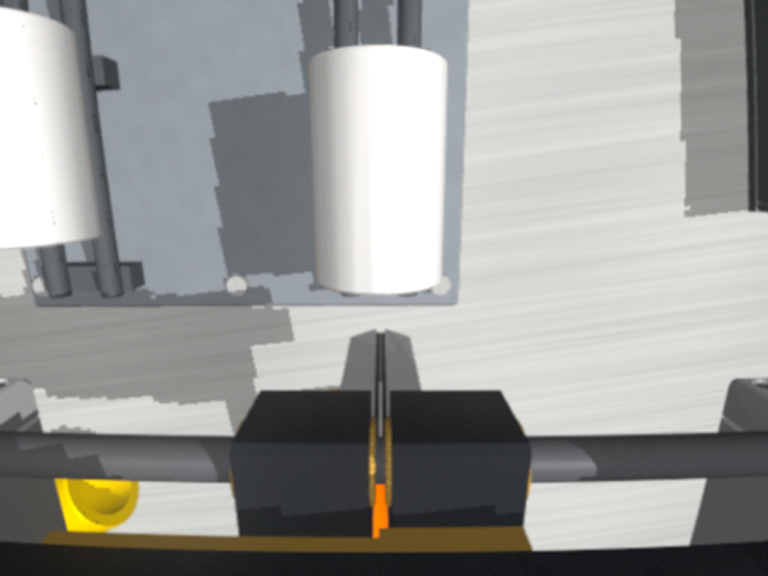

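Emit:
servo_tool(
  series=[
    {"dx": -0.03, "dy": 0, "dz": -0.002, "wx": 0, "wy": 0, "wz": 0},
    {"dx": -0.06, "dy": 0, "dz": -0.002, "wx": 0, "wy": 0, "wz": 0},
    {"dx": -0.1, "dy": 0, "dz": -0.002, "wx": 0, "wy": 0, "wz": 0},
    {"dx": -0.14, "dy": 0, "dz": -0.002, "wx": 0, "wy": 0, "wz": 0},
    {"dx": -0.17, "dy": 0, "dz": -0.002, "wx": 0, "wy": 0, "wz": 0},
  ],
)

```text
t: 3.82
position: [0.4983, 0.1307, 0.0609]
eef_rot: [-0.047, 0.048, 0.706, -0.705]
ft_force: [-2.1, 0.3, 1.5]
gripper_width: 0.0001
```

```bash
python3 -c "
from h import *
rep('w3')"
```

```text
t 3.825 pos [0.4983 0.1307 0.0609] q [ 0.121  0.323  1.858 -0.     0.96   1.827] F [-2.08  0.29  1.46] w 0.0001
[[-9.909e-01  8.000e-04 -1.349e-01]
 [ 1.349e-01  1.000e-04 -9.909e-01]
 [-8.000e-04 -1.000e+00 -2.000e-04]]
TCP gauge [-0.0874 -0.0682  0.0609] turn -0.001
F gauge [-2.1   0.01  1.46]
```

View pics/w3.png

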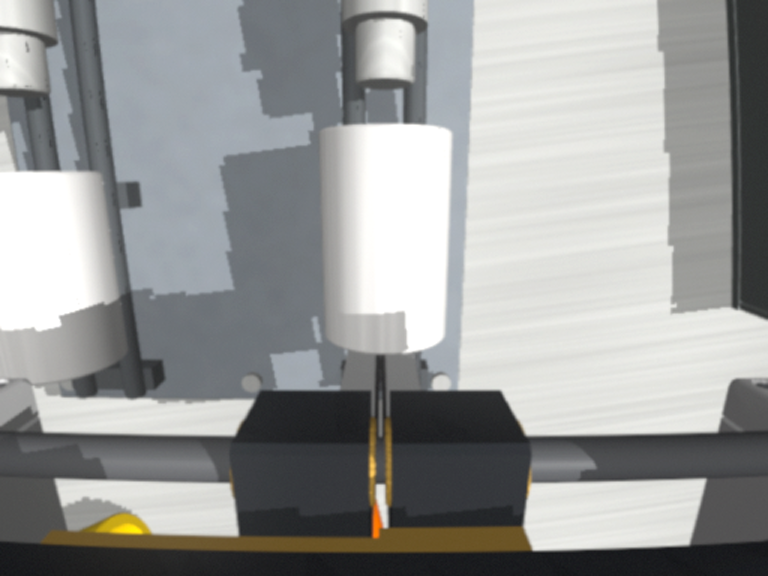

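Emit:
servo_tool(
  series=[
    {"dx": -0.02, "dy": 0, "dz": 0.002, "wx": 0, "wy": 0, "wz": 0},
    {"dx": -0.04, "dy": 0, "dz": 0.003, "wx": 0, "wy": 0, "wz": 0},
    {"dx": -0.06, "dy": 0, "dz": 0.003, "wx": 0, "wy": 0, "wz": 0},
    {"dx": -0.08, "dy": 0, "dz": 0.003, "wx": 0, "wy": 0, "wz": 0},
    {"dx": -0.1, "dy": 0, "dz": 0.003, "wx": 0, "wy": 0, "wz": 0},
  ],
)

```text
t: 4.5
position: [0.5271, 0.1257, 0.0603]
eef_rot: [0.048, -0.048, -0.705, 0.706]
ft_force: [-1.1, 0.5, -0.0]
gripper_width: 0.0006
```

```bash
python3 -c "
from h import *
rep('w4')"
```

```text
t 4.5 pos [0.5271 0.1257 0.0603] q [ 0.106  0.358  1.801 -0.     0.983  1.812] F [-1.08  0.53 -0.05] w 0.0006
[[-9.909e-01 -2.000e-04 -1.347e-01]
 [ 1.347e-01 -1.000e-04 -9.909e-01]
 [ 1.000e-04 -1.000e+00  2.000e-04]]
TCP gauge [-0.0582 -0.0692  0.0603] turn -0.0011
F gauge [-1.14  0.38 -0.05]
```

View pics/w4.png

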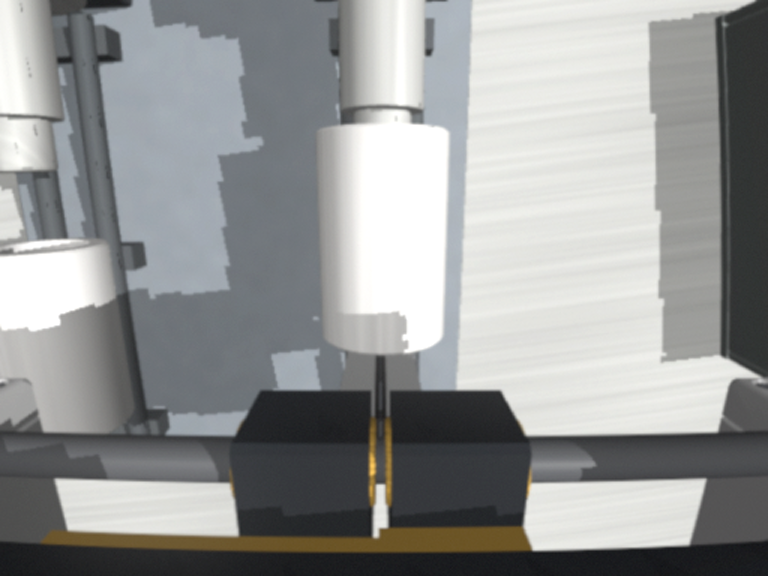

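The right sleeve is on the pilot, with about 10 mm to the step. I'll go slowly and watch the force.

Emit:
servo_tool(
  series=[
    {"dx": -0.006, "dy": 0, "dz": 0, "wx": 0, "wy": 0, "wz": 0},
    {"dx": -0.012, "dy": 0, "dz": 0, "wx": 0, "wy": 0, "wz": 0},
    {"dx": -0.018, "dy": 0, "dz": 0, "wx": 0, "wy": 0, "wz": 0},
    {"dx": -0.022, "dy": 0, "dz": 0, "wx": 0, "wy": 0, "wz": 0},
    {"dx": -0.026, "dy": 0, "dz": 0, "wx": 0, "wy": 0, "wz": 0},
  ],
)

```text
t: 5.18
position: [0.534, 0.1247, 0.0604]
eef_rot: [0.048, -0.047, -0.705, 0.706]
ft_force: [-2.2, 0.2, 1.9]
gripper_width: 0.0006
```

Emit:
servo_tool(
  series=[
    {"dx": -0.003, "dy": 0, "dz": 0, "wx": 0, "wy": 0, "wz": 0},
    {"dx": -0.006, "dy": 0, "dz": 0, "wx": 0, "wy": 0, "wz": 0},
  ],
)

```text
t: 5.42
position: [0.534, 0.1247, 0.0604]
eef_rot: [0.049, -0.046, -0.705, 0.706]
ft_force: [-7.0, 0.3, 5.7]
gripper_width: 0.0004
```

```bash
python3 -c "
from h import *
rep('w5')"
```

```text
t 5.425 pos [0.534  0.1247 0.0604] q [1.020e-01 3.680e-01 1.783e+00 1.000e-03 9.940e-01 1.808e+00] F [-6.97  0.29  5.67] w 0.0004
[[-9.908e-01 -4.400e-03 -1.350e-01]
 [ 1.350e-01  2.000e-04 -9.908e-01]
 [ 4.400e-03 -1.000e+00  4.000e-04]]
TCP gauge [-0.0512 -0.0693  0.0604] turn -0.0009
F gauge [-6.94 -0.66  5.67]
```

View pics/w5.png

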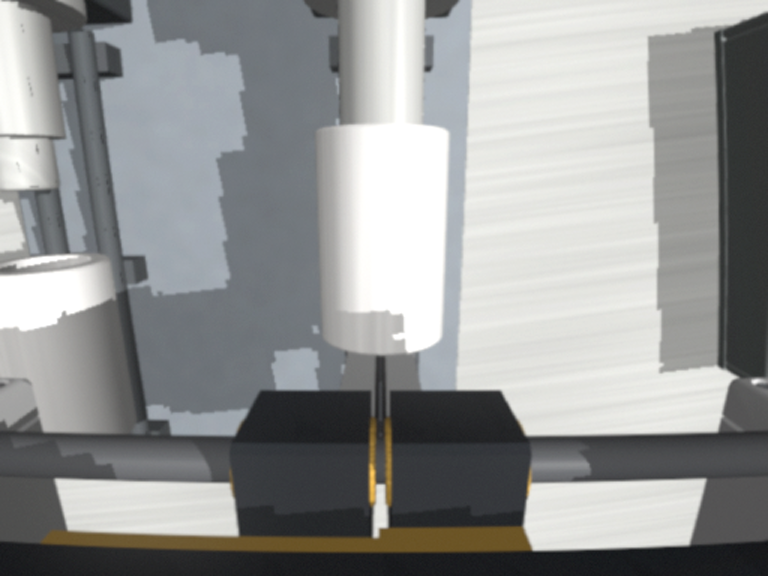

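The right sleeve stopped at 7 N with TCP gauge x at -0.051, close to the expected -0.048 for the step, and no further motion. So it stands at the step and is probably the tight one. I'll back off and go behind the left sleeve.

Emit:
servo_tool(
  series=[
    {"dx": 0.04, "dy": 0, "dz": 0, "wx": 0, "wy": 0, "wz": 0},
    {"dx": 0.1, "dy": -0.12, "dz": 0, "wx": 0, "wy": 0, "wz": 0},
    {"dx": 0.16, "dy": -0.2, "dz": -0.12, "wx": 0, "wy": 0, "wz": 0},
    {"dx": 0.22, "dy": -0.2, "dz": -0.3, "wx": 0, "wy": 0, "wz": 0},
    {"dx": 0.22, "dy": -0.2, "dz": -0.463, "wx": 0, "wy": 0, "wz": 0},
  ],
)

```text
t: 6.1
position: [0.4893, 0.2726, 0.1214]
eef_rot: [-0.047, 0.049, 0.706, -0.705]
ft_force: [0.5, -0.3, 0.3]
gripper_width: 0.0004
```

```bash
python3 -c "
from h import *
rep('w6',[-.118,.07,.06])"
```

```text
t 6.1 pos [0.4893 0.2726 0.1214] q [ 3.840e-01  3.190e-01  1.684e+00 -1.000e-03  1.136e+00  2.090e+00] F [ 0.48 -0.29  0.28] w 0.0004
[[-9.909e-01  3.200e-03 -1.345e-01]
 [ 1.345e-01  8.000e-04 -9.909e-01]
 [-3.000e-03 -1.000e+00 -1.200e-03]]
TCP gauge [-0.1156  0.0712  0.1214] turn -0.0013
F gauge [ 0.51 -0.22  0.28]
shift/.3 [0.0087 0.2047 0.0043]
```

View pics/w6.png

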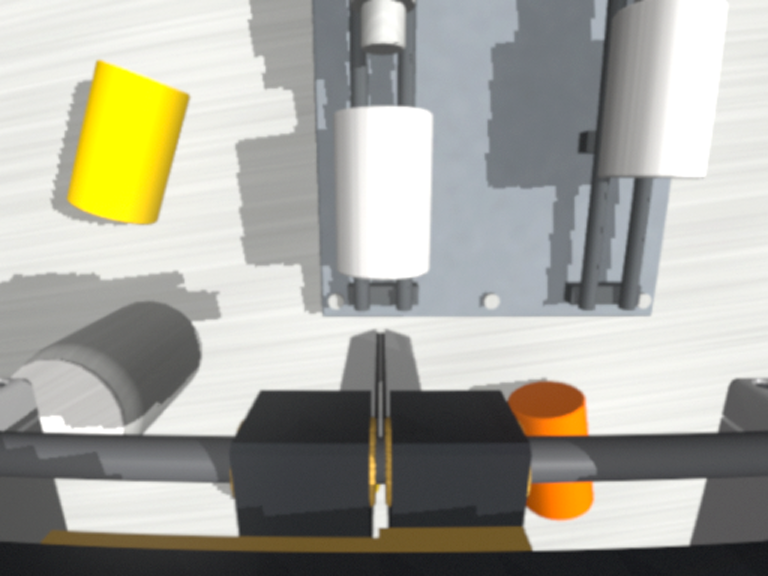

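Emit:
servo_tool(
  series=[
    {"dx": 0.012, "dy": 0.1, "dz": 0.004, "wx": 0, "wy": 0, "wz": 0},
    {"dx": 0.012, "dy": 0.205, "dz": 0.004, "wx": 0, "wy": 0, "wz": 0},
    {"dx": -0.02, "dy": 0.205, "dz": 0.004, "wx": 0, "wy": 0, "wz": 0},
    {"dx": -0.05, "dy": 0.205, "dz": 0.004, "wx": 0, "wy": 0, "wz": 0},
    {"dx": -0.08, "dy": 0.205, "dz": 0.004, "wx": 0, "wy": 0, "wz": 0},
  ],
)

```text
t: 6.78
position: [0.5149, 0.2667, 0.0602]
eef_rot: [-0.047, 0.049, 0.706, -0.705]
ft_force: [-0.3, 1.2, -0.8]
gripper_width: 0.0005
```

Emit:
servo_tool(
  series=[
    {"dx": -0.02, "dy": 0, "dz": 0, "wx": 0, "wy": 0, "wz": 0},
    {"dx": -0.04, "dy": 0, "dz": 0, "wx": 0, "wy": 0, "wz": 0},
    {"dx": -0.06, "dy": 0, "dz": 0, "wx": 0, "wy": 0, "wz": 0},
    {"dx": -0.08, "dy": 0, "dz": 0, "wx": 0, "wy": 0, "wz": 0},
    {"dx": -0.095, "dy": 0, "dz": 0, "wx": 0, "wy": 0, "wz": 0},
  ],
)

```text
t: 7.4
position: [0.5418, 0.2627, 0.0589]
eef_rot: [0.048, -0.048, -0.705, 0.706]
ft_force: [-1.8, 0.7, 0.8]
gripper_width: 0.0004
```

```bash
python3 -c "
from h import *
rep('w7',[-.05,.07,.06])"
```

```text
t 7.4 pos [0.5418 0.2627 0.0589] q [ 0.336  0.437  1.668 -0.     1.037  2.042] F [-1.77  0.68  0.81] w 0.0004
[[-9.909e-01  0.000e+00 -1.348e-01]
 [ 1.348e-01 -1.000e-04 -9.909e-01]
 [-0.000e+00 -1.000e+00  1.000e-04]]
TCP gauge [-0.0623  0.0685  0.0589] turn -0.0011
F gauge [-1.84  0.43  0.81]
shift/.3 [-0.0409 -0.0036 -0.0049]
```

View pics/w7.png

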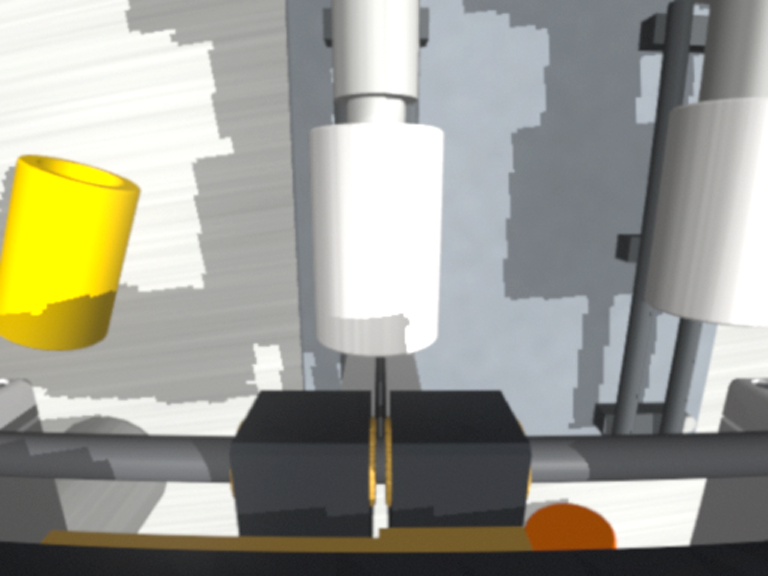

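Emit:
servo_tool(
  series=[
    {"dx": -0.008, "dy": 0, "dz": -0.002, "wx": 0, "wy": 0, "wz": 0},
    {"dx": -0.016, "dy": 0, "dz": -0.004, "wx": 0, "wy": 0, "wz": 0},
    {"dx": -0.024, "dy": 0, "dz": -0.004, "wx": 0, "wy": 0, "wz": 0},
    {"dx": -0.029, "dy": 0, "dz": -0.004, "wx": 0, "wy": 0, "wz": 0},
    {"dx": -0.034, "dy": 0, "dz": -0.004, "wx": 0, "wy": 0, "wz": 0},
  ],
)

```text
t: 8.07
position: [0.5518, 0.2625, 0.0589]
eef_rot: [0.048, -0.048, -0.705, 0.706]
ft_force: [-1.6, -1.0, 0.0]
gripper_width: 0.0002
```

Emit:
servo_tool(
  series=[
    {"dx": -0.004, "dy": 0, "dz": 0, "wx": 0, "wy": 0, "wz": 0},
    {"dx": -0.008, "dy": 0, "dz": 0, "wx": 0, "wy": 0, "wz": 0},
    {"dx": -0.012, "dy": 0, "dz": 0, "wx": 0, "wy": 0, "wz": 0},
  ],
)

```text
t: 8.45
position: [0.5554, 0.2621, 0.0589]
eef_rot: [0.048, -0.048, -0.705, 0.705]
ft_force: [-1.0, 0.3, -0.7]
gripper_width: 0.0003
```

```bash
python3 -c "
from h import *
rep()"
```

```text
t 8.45 pos [0.5554 0.2621 0.0589] q [ 0.328  0.452  1.64  -0.     1.05   2.034] F [-1.04  0.28 -0.73] w 0.0003
[[-9.909e-01  1.000e-04 -1.348e-01]
 [ 1.348e-01 -0.000e+00 -9.909e-01]
 [-1.000e-04 -1.000e+00 -0.000e+00]]
TCP gauge [-0.0487  0.0698  0.0589] turn -0.0011
F gauge [-1.07  0.13 -0.73]
```

The sleeve is past the step position with only about 1 N. Continuing.

Emit:
servo_tool(
  series=[
    {"dx": -0.006, "dy": 0, "dz": 0, "wx": 0, "wy": 0, "wz": 0},
    {"dx": -0.012, "dy": 0, "dz": 0, "wx": 0, "wy": 0, "wz": 0},
    {"dx": -0.018, "dy": 0, "dz": 0, "wx": 0, "wy": 0, "wz": 0},
    {"dx": -0.026, "dy": 0, "dz": 0, "wx": 0, "wy": 0, "wz": 0},
    {"dx": -0.036, "dy": 0, "dz": 0, "wx": 0, "wy": 0, "wz": 0},
  ],
)

```text
t: 9.07
position: [0.5662, 0.2606, 0.0589]
eef_rot: [-0.048, 0.048, 0.705, -0.705]
ft_force: [-0.6, 0.8, -0.7]
gripper_width: 0.0004
```

```bash
python3 -c "
from h import *
rep('w8')"
```

```text
t 9.075 pos [0.5662 0.2606 0.0589] q [ 0.32   0.464  1.618 -0.     1.059  2.026] F [-0.61  0.78 -0.73] w 0.0004
[[-9.909e-01  1.000e-04 -1.348e-01]
 [ 1.348e-01  0.000e+00 -9.909e-01]
 [-1.000e-04 -1.000e+00 -0.000e+00]]
TCP gauge [-0.0378  0.0698  0.0589] turn -0.001
F gauge [-0.71  0.69 -0.73]
```

View pics/w8.png

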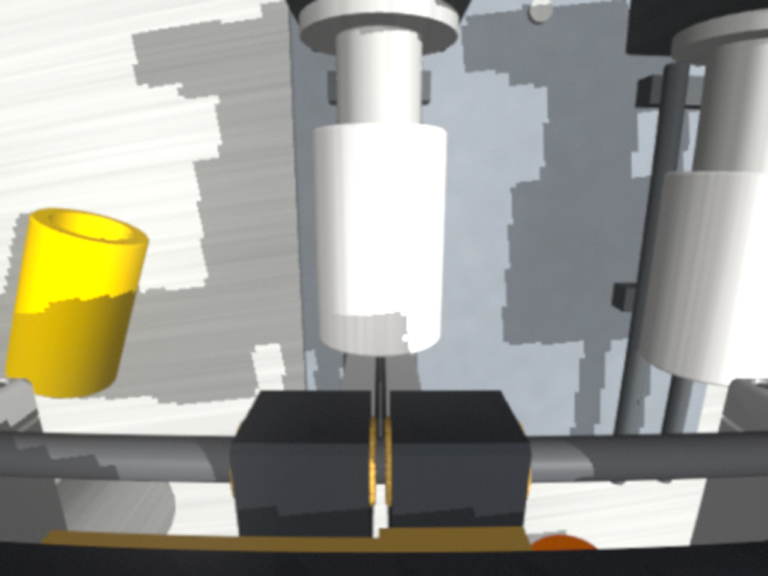

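The left sleeve fits, since it slides over the full diameter. About 32 mm remains.

Emit:
servo_tool(
  series=[
    {"dx": -0.016, "dy": 0, "dz": 0, "wx": 0, "wy": 0, "wz": 0},
    {"dx": -0.032, "dy": 0, "dz": 0, "wx": 0, "wy": 0, "wz": 0},
    {"dx": -0.048, "dy": 0, "dz": 0, "wx": 0, "wy": 0, "wz": 0},
    {"dx": -0.064, "dy": 0, "dz": 0, "wx": 0, "wy": 0, "wz": 0},
    {"dx": -0.078, "dy": 0, "dz": 0, "wx": 0, "wy": 0, "wz": 0},
  ],
)

```text
t: 9.75
position: [0.5896, 0.2575, 0.059]
eef_rot: [-0.048, 0.048, 0.706, -0.705]
ft_force: [-0.6, 0.4, 0.4]
gripper_width: 0.0005
```

Emit:
servo_tool(
  series=[
    {"dx": -0.005, "dy": 0, "dz": 0, "wx": 0, "wy": 0, "wz": 0},
    {"dx": -0.01, "dy": 0, "dz": 0, "wx": 0, "wy": 0, "wz": 0},
    {"dx": -0.014, "dy": 0, "dz": 0, "wx": 0, "wy": 0, "wz": 0},
    {"dx": -0.018, "dy": 0, "dz": 0, "wx": 0, "wy": 0, "wz": 0},
    {"dx": -0.022, "dy": 0, "dz": 0, "wx": 0, "wy": 0, "wz": 0},
  ],
)

```text
t: 10.38
position: [0.5957, 0.2566, 0.059]
eef_rot: [-0.048, 0.048, 0.705, -0.705]
ft_force: [-1.0, 1.6, 1.5]
gripper_width: -0.0
```

Emit:
servo_tool(
  series=[
    {"dx": -0.003, "dy": 0, "dz": 0, "wx": 0, "wy": 0, "wz": 0},
    {"dx": -0.006, "dy": 0, "dz": 0, "wx": 0, "wy": 0, "wz": 0},
  ],
)

```text
t: 10.62
position: [0.597, 0.2564, 0.0589]
eef_rot: [-0.048, 0.047, 0.705, -0.705]
ft_force: [-3.4, 1.0, 1.5]
gripper_width: 0.0006
```

```bash
python3 -c "
from h import *
rep()"
```

```text
t 10.625 pos [0.597  0.2564 0.0589] q [0.298 0.499 1.554 0.    1.09  2.004] F [-3.42  0.96  1.48] w 0.0006
[[-9.909e-01 -1.100e-03 -1.349e-01]
 [ 1.349e-01  1.000e-04 -9.909e-01]
 [ 1.100e-03 -1.000e+00  1.000e-04]]
TCP gauge [-0.0067  0.0698  0.0589] turn -0.001
F gauge [-3.52  0.49  1.48]
```

Emit:
servo_tool(
  series=[
    {"dx": -0.003, "dy": 0, "dz": 0, "wx": 0, "wy": 0, "wz": 0},
    {"dx": -0.005, "dy": 0, "dz": 0, "wx": 0, "wy": 0, "wz": 0},
  ],
)

```text
t: 10.88
position: [0.597, 0.2564, 0.0589]
eef_rot: [0.049, -0.046, -0.705, 0.706]
ft_force: [-6.3, 2.0, 4.2]
gripper_width: 0.0005
```

```bash
python3 -c "
from h import *
rep('w9')"
```

```text
t 10.875 pos [0.597  0.2564 0.0589] q [2.980e-01 5.000e-01 1.551e+00 2.000e-03 1.094e+00 2.003e+00] F [-6.27  1.96  4.19] w 0.0005
[[-9.908e-01 -3.800e-03 -1.349e-01]
 [ 1.349e-01  2.000e-04 -9.909e-01]
 [ 3.800e-03 -1.000e+00  3.000e-04]]
TCP gauge [-0.0067  0.0698  0.0589] turn -0.0009
F gauge [-6.48  1.09  4.19]
```

View pics/w9.png

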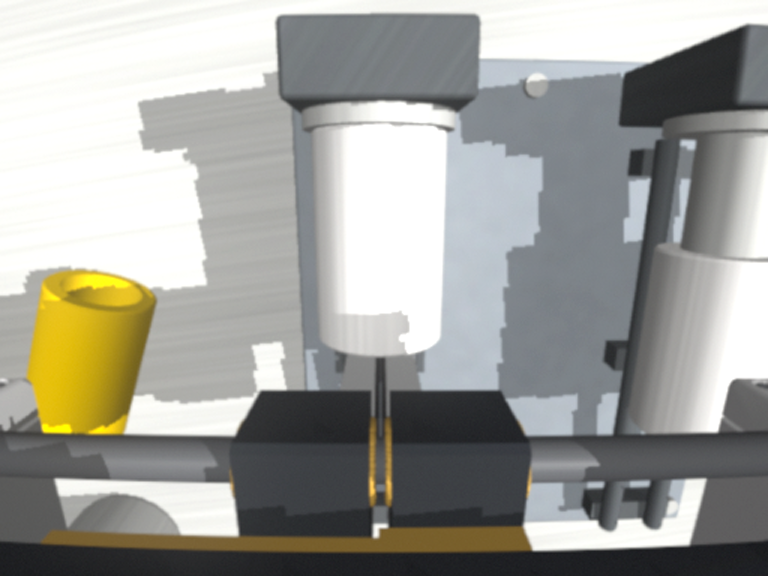

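Left sleeve home. The distance between the two stops is 44.5 mm against 45 expected, and the picture shows its open end on the shoulder disc at about (380,115). The right sleeve still stands at its step. Next I back off and go above the right sleeve.

Emit:
servo_tool(
  series=[
    {"dx": 0.05, "dy": 0, "dz": 0, "wx": 0, "wy": 0, "wz": 0},
    {"dx": 0.08, "dy": -0.14, "dz": 0, "wx": 0, "wy": 0, "wz": 0},
    {"dx": 0.05, "dy": -0.28, "dz": 0.1, "wx": 0, "wy": 0, "wz": 0},
    {"dx": 0, "dy": -0.3, "dz": 0.28, "wx": 0, "wy": 0, "wz": 0},
    {"dx": -0.02, "dy": -0.3, "dz": 0.466, "wx": 0, "wy": 0, "wz": 0},
  ],
)

```text
t: 11.55
position: [0.5877, 0.1154, 0.1503]
eef_rot: [0.045, -0.049, -0.705, 0.706]
ft_force: [0.0, -0.4, 0.6]
gripper_width: 0.0005
```

Emit:
servo_tool(
  series=[
    {"dx": 0, "dy": 0, "dz": 0, "wx": 0, "wy": 0, "wz": 0},
    {"dx": 0, "dy": 0, "dz": 0, "wx": 0, "wy": 0, "wz": 0},
    {"dx": 0, "dy": 0, "dz": 0, "wx": 0, "wy": 0, "wz": 0},
    {"dx": 0, "dy": 0, "dz": 0, "wx": 0, "wy": 0, "wz": 0},
  ],
  grip=0.7,
)

```text
t: 12.05
position: [0.586, 0.118, 0.1488]
eef_rot: [-0.047, 0.047, 0.706, -0.706]
ft_force: [-0.9, -0.1, -0.2]
gripper_width: 0.0371
```

```bash
python3 -c "
from h import *
rep('w10',[0,-.07,.046])"
```

```text
t 12.05 pos [0.586  0.118  0.1488] q [0.082 0.351 1.558 0.    1.232 1.787] F [-0.88 -0.09 -0.15] w 0.0371
[[-9.911e-01  1.000e-04 -1.330e-01]
 [ 1.330e-01  0.000e+00 -9.911e-01]
 [-1.000e-04 -1.000e+00 -0.000e+00]]
TCP gauge [ 0.0012 -0.0688  0.1488] turn -0.0029
F gauge [-0.86 -0.21 -0.15]
shift/.3 [0.0041 0.3426 0.0041]
```

View pics/w10.png

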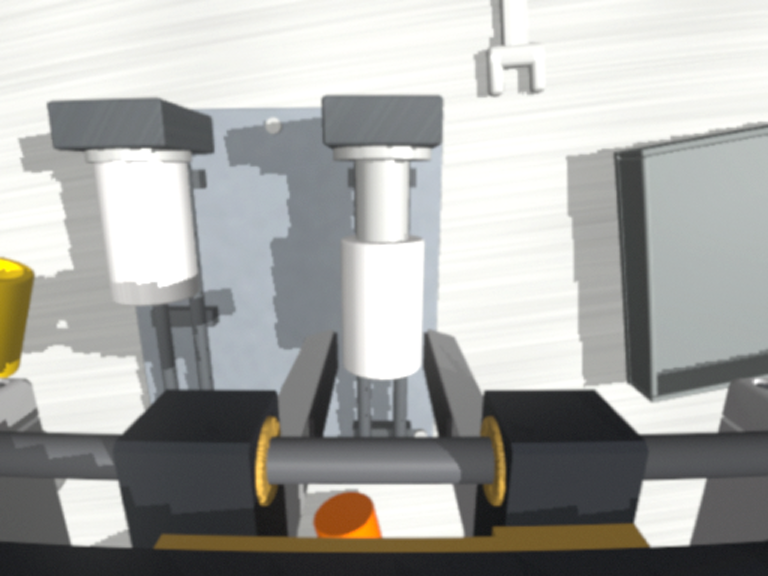

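Emit:
servo_tool(
  series=[
    {"dx": 0.004, "dy": 0, "dz": 0.005, "wx": 0, "wy": 0.001, "wz": 0},
    {"dx": 0.004, "dy": 0, "dz": 0.005, "wx": 0, "wy": 0.001, "wz": 0},
    {"dx": 0.004, "dy": 0, "dz": 0.005, "wx": 0, "wy": 0.001, "wz": 0},
    {"dx": 0.004, "dy": 0.05, "dz": 0.005, "wx": 0, "wy": 0.001, "wz": 0},
    {"dx": 0.004, "dy": 0.12, "dz": 0.005, "wx": 0, "wy": 0.001, "wz": 0},
  ],
)

```text
t: 12.72
position: [0.5849, 0.1154, 0.1122]
eef_rot: [-0.048, 0.049, 0.705, -0.705]
ft_force: [0.2, -0.7, 0.1]
gripper_width: 0.0797
```

```bash
python3 -c "
from h import *
rep('w11',[0,-.07,.046])"
```

```text
t 12.725 pos [0.5849 0.1154 0.1122] q [ 0.078  0.378  1.615 -0.     1.148  1.786] F [ 0.23 -0.69  0.1 ] w 0.0797
[[-9.906e-01  9.000e-04 -1.369e-01]
 [ 1.369e-01 -0.000e+00 -9.906e-01]
 [-9.000e-04 -1.000e+00 -1.000e-04]]
TCP gauge [ 0.0004 -0.0715  0.1122] turn 0.0011
F gauge [ 0.32 -0.65  0.1 ]
shift/.3 [ 0.0016  0.2208 -0.0051]
```

View pics/w11.png

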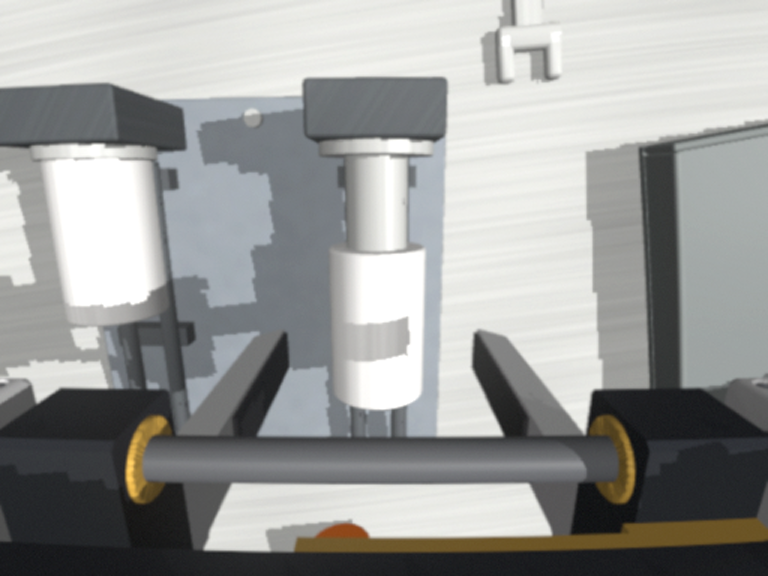

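Emit:
servo_tool(
  series=[
    {"dx": 0.001, "dy": 0.06, "dz": -0.0045, "wx": 0, "wy": 0, "wz": 0},
    {"dx": 0.001, "dy": 0.12, "dz": -0.0045, "wx": 0, "wy": 0, "wz": 0},
    {"dx": 0.001, "dy": 0.18, "dz": -0.0045, "wx": 0, "wy": 0, "wz": 0},
    {"dx": 0.001, "dy": 0.22, "dz": -0.0045, "wx": 0, "wy": 0, "wz": 0},
    {"dx": 0.001, "dy": 0.22, "dz": -0.0045, "wx": 0, "wy": 0, "wz": 0},
  ],
)

```text
t: 13.4
position: [0.5837, 0.1167, 0.0458]
eef_rot: [0.049, -0.048, -0.705, 0.706]
ft_force: [-0.2, 0.2, 0.7]
gripper_width: 0.0797
```

```bash
python3 -c "
from h import *
rep('w12',[0,-.07,.046])"
```

```text
t 13.4 pos [0.5837 0.1167 0.0458] q [ 0.081  0.443  1.697 -0.     1.005  1.789] F [-0.25  0.19  0.73] w 0.0797
[[-9.906e-01 -2.400e-03 -1.369e-01]
 [ 1.369e-01 -2.000e-04 -9.906e-01]
 [ 2.400e-03 -1.000e+00  6.000e-04]]
TCP gauge [-0.0009 -0.0704  0.0458] turn 0.0011
F gauge [-0.27  0.15  0.73]
shift/.3 [-0.0029 -0.0006 -0.0013]
```

View pics/w12.png

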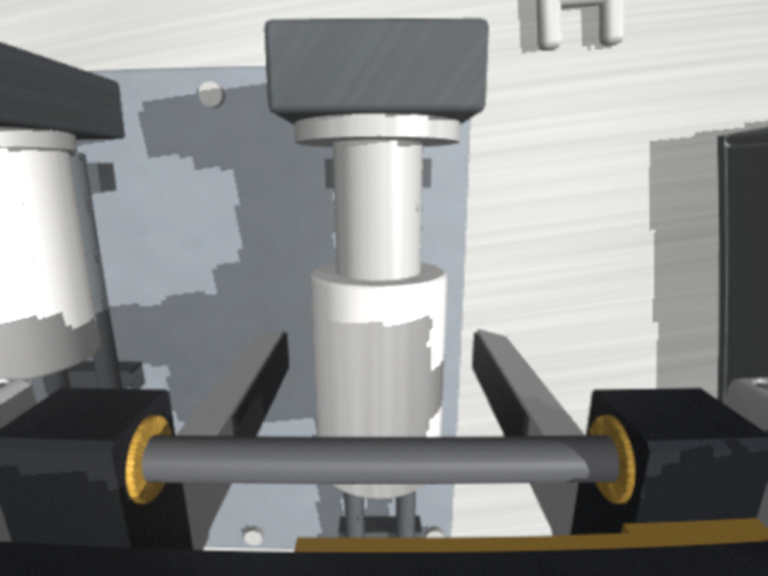

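The sleeve is centred between the fingers (313–446, midpoint 379.5). Closing.

Emit:
servo_tool(
  series=[
    {"dx": 0, "dy": 0, "dz": 0, "wx": 0, "wy": 0, "wz": 0},
    {"dx": 0, "dy": 0, "dz": 0, "wx": 0, "wy": 0, "wz": 0},
    {"dx": 0, "dy": 0, "dz": 0, "wx": 0, "wy": 0, "wz": 0},
    {"dx": 0, "dy": 0, "dz": 0, "wx": 0, "wy": 0, "wz": 0},
    {"dx": 0, "dy": 0, "dz": 0, "wx": 0, "wy": 0, "wz": 0},
  ],
  grip=-1,
  newtons=25,
)

```text
t: 14.08
position: [0.5848, 0.1171, 0.0473]
eef_rot: [-0.048, 0.049, 0.706, -0.705]
ft_force: [-0.4, 1.2, 2.6]
gripper_width: 0.0493
```

```bash
python3 -c "
from h import *
rep()"
```

```text
t 14.075 pos [0.5848 0.1171 0.0473] q [0.081 0.441 1.695 0.    1.005 1.789] F [-0.44  1.24  2.63] w 0.0493
[[-9.906e-01  8.000e-04 -1.368e-01]
 [ 1.368e-01  3.000e-04 -9.906e-01]
 [-7.000e-04 -1.000e+00 -4.000e-04]]
TCP gauge [ 0.0002 -0.0699  0.0473] turn 0.0009
F gauge [-0.61  1.17  2.63]
```

Emit:
servo_tool(
  series=[
    {"dx": 0.015, "dy": 0, "dz": 0, "wx": 0, "wy": 0, "wz": 0},
    {"dx": 0.035, "dy": 0, "dz": 0, "wx": 0, "wy": 0, "wz": 0},
    {"dx": 0.06, "dy": 0, "dz": 0, "wx": 0, "wy": 0, "wz": 0},
    {"dx": 0.085, "dy": 0, "dz": 0, "wx": 0, "wy": 0, "wz": 0},
    {"dx": 0.11, "dy": 0, "dz": 0, "wx": 0, "wy": 0, "wz": 0},
  ],
)

```text
t: 14.7
position: [0.5518, 0.1215, 0.0473]
eef_rot: [-0.048, 0.049, 0.705, -0.705]
ft_force: [2.3, 0.3, 3.1]
gripper_width: 0.0491
```

```bash
python3 -c "
from h import *
rep('w13')"
```

```text
t 14.7 pos [0.5518 0.1215 0.0473] q [ 0.094  0.401  1.767 -0.     0.972  1.802] F [2.26 0.26 3.14] w 0.0491
[[-9.906e-01  1.300e-03 -1.367e-01]
 [ 1.367e-01  0.000e+00 -9.906e-01]
 [-1.200e-03 -1.000e+00 -2.000e-04]]
TCP gauge [-0.0331 -0.07    0.0473] turn 0.0008
F gauge [2.2  0.56 3.14]
```

View pics/w13.png

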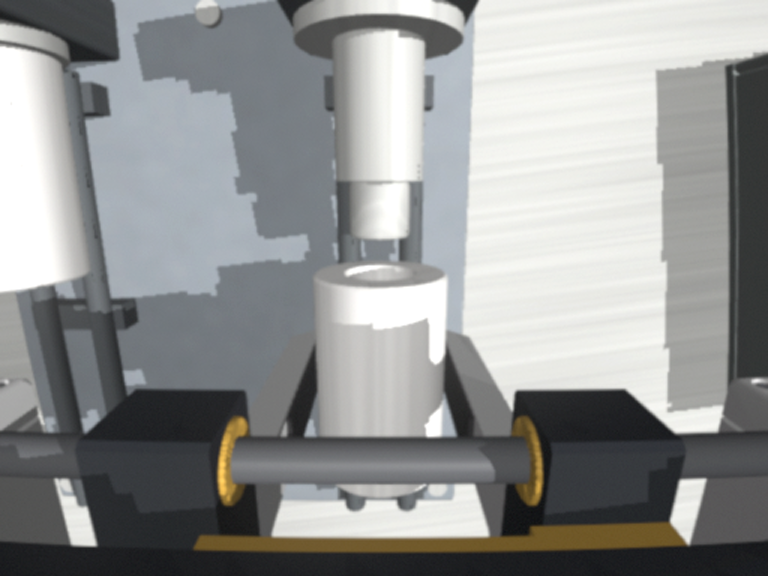

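The sleeve is clear of the pilot, and its narrow bore is visible at (380,270), which confirms it is the tight one. Lifting.

Emit:
servo_tool(
  series=[
    {"dx": 0.01, "dy": -0.03, "dz": 0, "wx": 0, "wy": 0, "wz": 0},
    {"dx": 0.01, "dy": -0.09, "dz": 0, "wx": 0, "wy": 0, "wz": 0},
    {"dx": 0.01, "dy": -0.17, "dz": 0, "wx": 0, "wy": 0, "wz": 0},
    {"dx": 0.01, "dy": -0.25, "dz": 0, "wx": 0, "wy": 0, "wz": 0},
    {"dx": 0.01, "dy": -0.3, "dz": 0, "wx": 0, "wy": 0, "wz": 0},
  ],
)

```text
t: 15.38
position: [0.5477, 0.1215, 0.1372]
eef_rot: [0.049, -0.048, -0.705, 0.706]
ft_force: [0.7, -0.0, -2.5]
gripper_width: 0.0492
```

Emit:
servo_tool(
  series=[
    {"dx": -0.03, "dy": 0, "dz": 0.1, "wx": 0, "wy": 0, "wz": 0},
    {"dx": -0.07, "dy": 0, "dz": 0.27, "wx": 0, "wy": 0, "wz": 0},
    {"dx": -0.11, "dy": 0, "dz": 0.45, "wx": 0, "wy": 0, "wz": 0},
    {"dx": -0.15, "dy": 0, "dz": 0.62, "wx": 0, "wy": 0, "wz": 0},
    {"dx": -0.17, "dy": 0, "dz": 0.75, "wx": 0, "wy": 0, "wz": 0},
  ],
)

```text
t: 16.0
position: [0.5675, -0.1101, 0.136]
eef_rot: [-0.05, 0.048, 0.705, -0.705]
ft_force: [-0.2, -0.2, -2.8]
gripper_width: 0.0492
```

Run:
```python
from h import *
rep('w14')
s,Rm=st(); print((Rm.T@(np.array([.568,-.14,.13])-s["position"])/.3).round(3))
f=grab_frame("top"); cv2.imwrite("pics/t14.png",cv2.resize(f["color"][100:290,110:370,::-1],None,fx=3,fy=3,interpolation=cv2.INTER_CUBIC))
```

```text
t 16.0 pos [ 0.5675 -0.1101  0.136 ] q [-3.120e-01  3.350e-01  1.618e+00 -1.000e-03  1.191e+00  1.398e+00] F [-0.2  -0.21 -2.84] w 0.0492
[[-9.904e-01 -2.800e-03 -1.379e-01]
 [ 1.379e-01  3.000e-04 -9.904e-01]
 [ 2.800e-03 -1.000e+00  1.000e-04]]
TCP gauge [ 0.0139 -0.2973  0.136 ] turn 0.0021
F gauge [-0.17 -0.24 -2.84]
t 16.05 pos [ 0.5679 -0.1153  0.136 ] q [-0.316  0.336  1.617 -0.006  1.19   1.396] F [ 0.84 -3.21 -3.04] w 0.0493
[[-0.9902 -0.0025 -0.1394]
 [ 0.1394 -0.0052 -0.9902]
 [ 0.0017 -1.      0.0055]]
[-0.012  0.021  0.081]
```

View pics/w14.png

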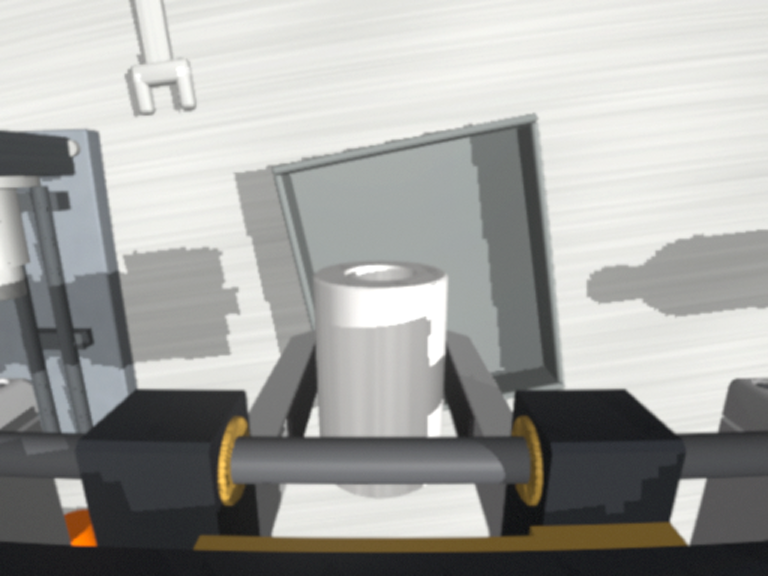

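View pics/t14.png

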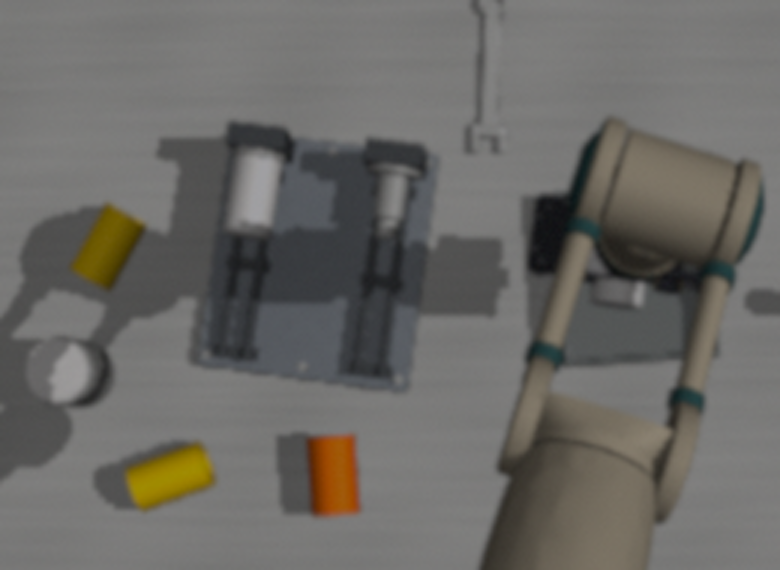

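Run:
```python
from h import *
import pickle; c=pickle.load(open("w14.pkl","rb"))
W=back(c,(np.array([[274,170],[537,116],[563,386]])+.5)/1.5-.5,.035); print(W.round(4),np.linalg.norm(W[0]-W[1]),np.linalg.norm(W[1]-W[2]))
ctr=(W[0]+W[2])/2; print("ctr",ctr)
s,Rm=st(); print((Rm.T@(np.array([ctr[0],ctr[1],.022])-s["position"])/.3).round(3))
```

```text
[[ 0.6526 -0.0576  0.035 ]
 [ 0.6618 -0.2156  0.035 ]
 [ 0.4858 -0.2245  0.035 ]] 0.15827934016122872 0.17615328547678716
ctr [ 0.56920216 -0.14106621  0.035     ]
t 16.1 pos [ 0.5678 -0.1122  0.136 ] q [-0.314  0.335  1.618 -0.003  1.19   1.4  ] F [ 0.07 -0.09 -2.49] w 0.0492
[[-0.99   -0.0025 -0.1409]
 [ 0.1409 -0.0018 -0.99  ]
 [ 0.0022 -1.      0.0021]]
[-0.019  0.38   0.094]
```

The wrist and top cameras agree on the tray centre, (0.569, -0.141). Lowering.

Emit:
servo_tool(
  series=[
    {"dx": -0.01, "dy": 0.02, "dz": 0.05, "wx": 0, "wy": 0, "wz": 0},
    {"dx": -0.019, "dy": 0.08, "dz": 0.094, "wx": 0, "wy": 0, "wz": 0},
    {"dx": -0.019, "dy": 0.17, "dz": 0.094, "wx": 0, "wy": 0, "wz": 0},
    {"dx": -0.019, "dy": 0.26, "dz": 0.094, "wx": 0, "wy": 0, "wz": 0},
    {"dx": -0.019, "dy": 0.33, "dz": 0.094, "wx": 0, "wy": 0, "wz": 0},
  ],
)

```text
t: 16.73
position: [0.5691, -0.1361, 0.0354]
eef_rot: [-0.049, 0.047, 0.706, -0.705]
ft_force: [-0.1, -0.1, -2.8]
gripper_width: 0.0489
```

Emit:
servo_tool(
  series=[
    {"dx": 0, "dy": 0.012, "dz": 0, "wx": 0, "wy": 0, "wz": 0},
    {"dx": 0, "dy": 0.024, "dz": 0, "wx": 0, "wy": 0, "wz": 0},
    {"dx": 0, "dy": 0.034, "dz": 0, "wx": 0, "wy": 0, "wz": 0},
    {"dx": 0, "dy": 0.04, "dz": 0, "wx": 0, "wy": 0, "wz": 0},
  ],
)

```text
t: 17.23
position: [0.5709, -0.137, 0.0265]
eef_rot: [0.048, -0.049, -0.705, 0.706]
ft_force: [0.2, -0.1, -2.3]
gripper_width: 0.0495
```

Run:
```python
from h import *
rep('w15')
```

```text
t 17.225 pos [ 0.5709 -0.137   0.0265] q [-0.354  0.452  1.74  -0.     0.948  1.354] F [ 0.16 -0.13 -2.33] w 0.0495
[[-9.906e-01  1.100e-03 -1.367e-01]
 [ 1.367e-01 -5.000e-04 -9.906e-01]
 [-1.200e-03 -1.000e+00  4.000e-04]]
TCP gauge [ 0.0208 -0.3235  0.0265] turn 0.0008
F gauge [ 0.18 -0.11 -2.33]
```

View pics/w15.png

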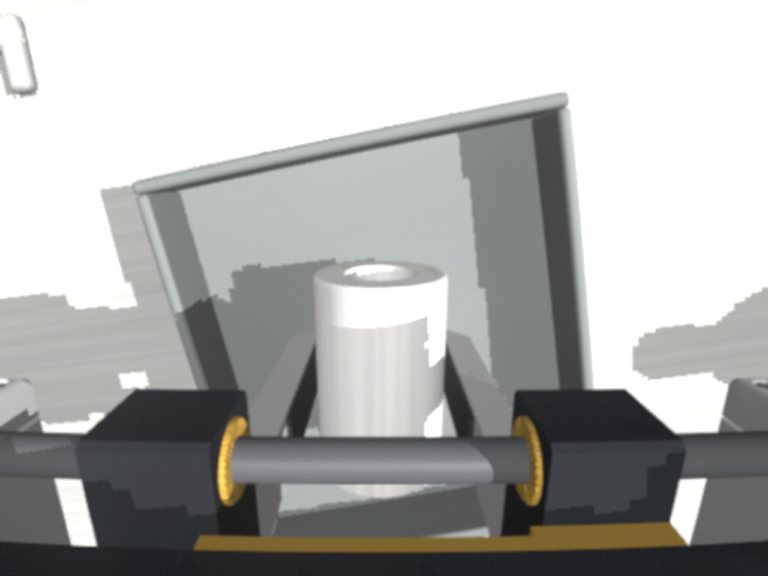

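Inside the tray and about 6 mm above the floor. I'll step down until the weight comes off.

Emit:
servo_tool(
  series=[
    {"dx": 0, "dy": 0.005, "dz": 0, "wx": 0, "wy": 0, "wz": 0},
    {"dx": 0, "dy": 0.01, "dz": 0, "wx": 0, "wy": 0, "wz": 0},
    {"dx": 0, "dy": 0.014, "dz": 0, "wx": 0, "wy": 0, "wz": 0},
    {"dx": 0, "dy": 0.017, "dz": 0, "wx": 0, "wy": 0, "wz": 0},
  ],
)

```text
t: 17.77
position: [0.5704, -0.1368, 0.0208]
eef_rot: [0.048, -0.048, -0.705, 0.705]
ft_force: [-1.1, -0.5, -2.9]
gripper_width: 0.049
```

Emit:
servo_tool(
  series=[
    {"dx": 0, "dy": 0.003, "dz": 0, "wx": 0, "wy": 0, "wz": 0},
    {"dx": 0, "dy": 0.003, "dz": 0, "wx": 0, "wy": 0, "wz": 0},
  ],
)

```text
t: 18.02
position: [0.5705, -0.1368, 0.0204]
eef_rot: [0.048, -0.049, -0.705, 0.705]
ft_force: [-2.8, 0.7, 1.8]
gripper_width: 0.0487
```

Weight is off and the sleeve is on the floor. Releasing.

Emit:
servo_tool(
  series=[
    {"dx": 0, "dy": 0, "dz": 0, "wx": 0, "wy": 0, "wz": 0},
    {"dx": 0, "dy": 0, "dz": 0, "wx": 0, "wy": 0, "wz": 0},
    {"dx": 0, "dy": 0, "dz": 0, "wx": 0, "wy": 0, "wz": 0},
    {"dx": 0, "dy": 0, "dz": 0, "wx": 0, "wy": 0, "wz": 0},
  ],
  grip=0.45,
)

```text
t: 18.52
position: [0.5705, -0.1368, 0.02]
eef_rot: [0.048, -0.049, -0.705, 0.705]
ft_force: [0.8, 0.5, 0.4]
gripper_width: 0.0681
```

Run:
```python
from h import *
rep('w16')
```

```text
t 18.525 pos [ 0.5705 -0.1368  0.02  ] q [-0.354  0.46   1.747 -0.     0.935  1.354] F [0.81 0.54 0.36] w 0.0681
[[-9.906e-01  2.000e-04 -1.368e-01]
 [ 1.368e-01 -1.000e-04 -9.906e-01]
 [-2.000e-04 -1.000e+00  1.000e-04]]
TCP gauge [ 0.0205 -0.3234  0.02  ] turn 0.0009
F gauge [0.73 0.65 0.36]
```

View pics/w16.png

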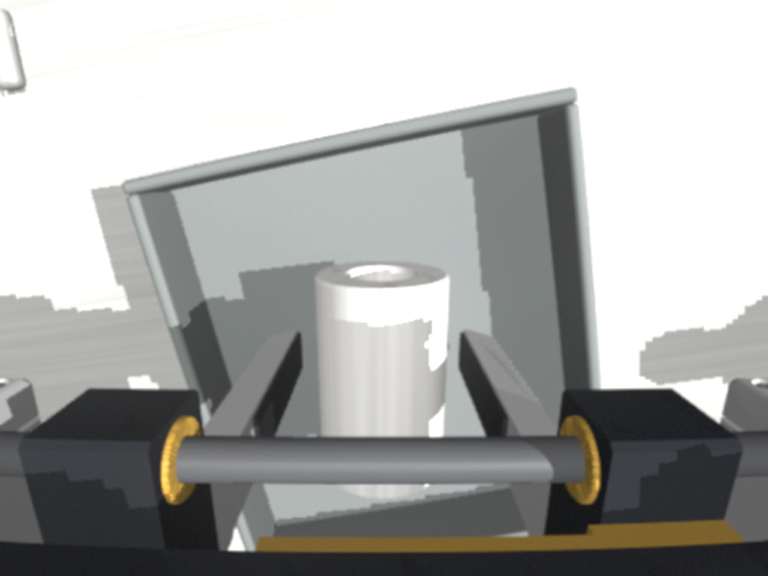

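Released, lying still and clear of the walls. I'll retract straight up and move aside to check.

Emit:
servo_tool(
  series=[
    {"dx": 0, "dy": -0.06, "dz": 0, "wx": 0, "wy": 0, "wz": 0},
    {"dx": 0, "dy": -0.18, "dz": 0, "wx": 0, "wy": 0, "wz": 0},
    {"dx": 0, "dy": -0.35, "dz": 0, "wx": 0, "wy": 0, "wz": 0},
    {"dx": 0, "dy": -0.5, "dz": 0, "wx": 0, "wy": 0, "wz": 0},
    {"dx": 0, "dy": -0.6, "dz": 0, "wx": 0, "wy": 0, "wz": 0},
  ],
)

```text
t: 19.2
position: [0.5711, -0.137, 0.2025]
eef_rot: [0.047, -0.05, -0.705, 0.706]
ft_force: [0.5, 0.1, 0.1]
gripper_width: 0.0682
```

Emit:
servo_tool(
  series=[
    {"dx": 0.15, "dy": 0, "dz": 0, "wx": 0, "wy": 0, "wz": 0},
    {"dx": 0.33, "dy": 0, "dz": 0, "wx": 0, "wy": 0, "wz": 0},
    {"dx": 0.5, "dy": 0, "dz": 0, "wx": 0, "wy": 0, "wz": 0},
    {"dx": 0.6, "dy": 0, "dz": 0, "wx": 0, "wy": 0, "wz": 0},
    {"dx": 0.6, "dy": 0, "dz": 0, "wx": 0, "wy": 0, "wz": 0},
  ],
)

```text
t: 19.82
position: [0.3904, -0.1116, 0.2002]
eef_rot: [0.049, -0.049, -0.705, 0.705]
ft_force: [-0.0, -0.5, -0.0]
gripper_width: 0.0678
```

Run:
```python
from h import *
rep('w17')
f=grab_frame("top"); cv2.imwrite("pics/t17.png",f["color"][:,:,::-1]);cv2.imwrite("pics/t17c.png",cv2.resize(cv2.convertScaleAbs(f["color"][100:290,110:370,::-1],alpha=1.4),None,fx=3,fy=3,interpolation=cv2.INTER_CUBIC))
f=grab_frame("scene"); cv2.imwrite("pics/s17.png",cv2.resize(f["color"][130:300,90:390,::-1],None,fx=2.6,fy=2.6,interpolation=cv2.INTER_CUBIC))
```

```text
t 19.825 pos [ 0.3904 -0.1116  0.2002] q [-0.45   0.026  1.849 -0.     1.266  1.259] F [-0.01 -0.54 -0.05] w 0.0678
[[-9.905e-01  3.000e-04 -1.376e-01]
 [ 1.376e-01 -2.000e-04 -9.905e-01]
 [-3.000e-04 -1.000e+00  2.000e-04]]
TCP gauge [-0.1614 -0.3229  0.2002] turn 0.0017
F gauge [ 0.06 -0.54 -0.05]
```

View pics/t17c.png

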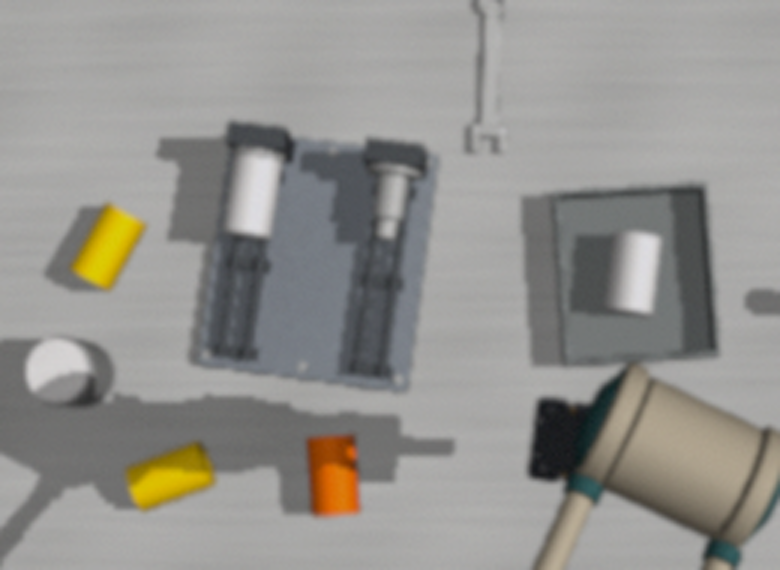

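View pics/s17.png

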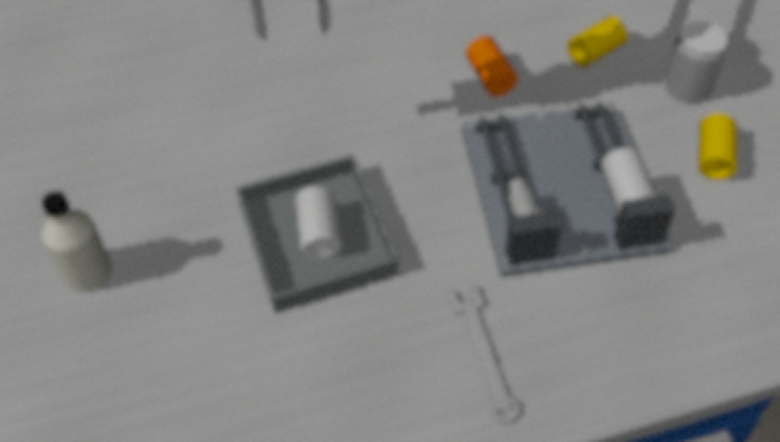

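View pics/w17.png

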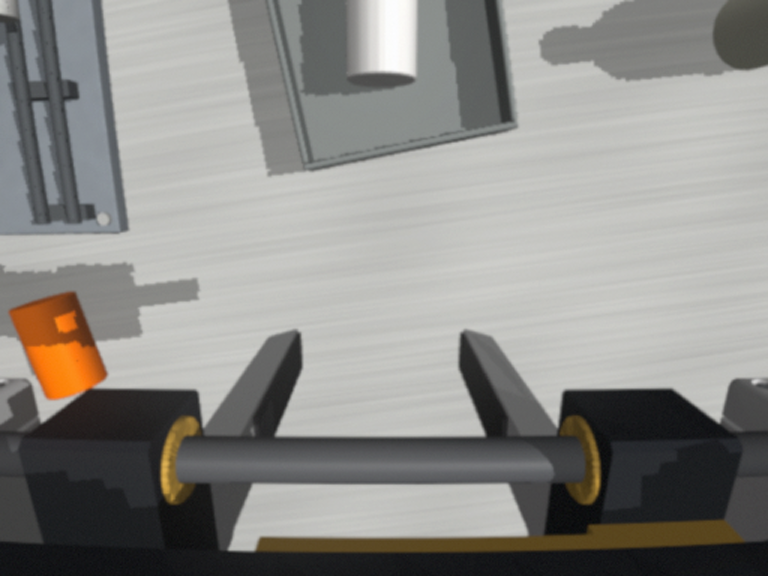

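Run:
```python
from h import *
c=cam(grab_frame("top")); g=np.load("g.npy")
P=back(c,crop([[228,234],[270,234]],110,100,3),.057).mean(0); d=P[:2]-g[:2]
print("home sleeve closed end, gauge x (expect ~.005):",np.cos(g[2])*d[0]+np.sin(g[2])*d[1],"y",-np.sin(g[2])*d[0]+np.cos(g[2])*d[1])
T=back(c,crop([[637,272]],110,100,3),.05)[0]; print("tray sleeve top centre",T,"tray ctr .569 -.141")
a=cv2.imread("pics/top0.png").astype(int); b=cv2.imread("pics/t17.png").astype(int)
for n,(x0,y0,x1,y1) in {"bottle":(398,185,432,213),"can":(114,208,146,240),"wrench":(262,94,282,155)}.items(): print(n,"mean abs diff",abs(a[y0:y1,x0:x1]-b[y0:y1,x0:x1]).mean().round(2))
print(robot.sign_off())
```

```text
home sleeve closed end, gauge x (expect ~.005): 0.005804563173883498 y 0.06734743504365885
tray sleeve top centre [ 0.56899691 -0.14046457  0.05      ] tray ctr .569 -.141
bottle mean abs diff 0.67
can mean abs diff 14.38
wrench mean abs diff 0.6
the job is handed in; nothing more can be done
None
```

Both sleeves were tried on their pins, and the job was handed in at about 20 s with the left sleeve home and the right one in the reject tray. The hand-in gives no verdict.

- **Trying the sleeves:** I pushed each one with closed fingers, and the wrist sensor read no more than about 9 N. The right sleeve stopped at the step. The left slid on over the full diameter to the shoulder, and the two stops measured 44.5 mm apart (45 expected).
- **Rejecting the tight one:** I gripped the right sleeve, drew it back 33 mm, lifted it and carried it to the tray. I lowered it until its weight came off the gripper and only then released it.
- **Last checks:**
  - The left sleeve's closed end measured at gauge x = 5.8 mm (5 mm when fully home).
  - The rejected sleeve lies on its side within about 1 mm of the tray's centre.
  - The arm is clear of everything.
  - The bottle and wrench look unchanged in the top picture.

**Disagreements:**
- **Can:** its patch of the before/after picture differs (mean difference 14, against under 1 for the other two). The pictures show it standing in the same place with the arm's shadow now across it, so I put the difference down to the shadow. I did not measure its position separately.
- **Gauge base:** its outline measured about 6 mm off-centre along the lanes, so I located the gauge from the pins instead.

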